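# Clamp the draw latch of the standing tool case

### The arm

A 6-joint arm with a two-finger parallel gripper is mounted at the origin on a cart in front of the work surface, level with it; the furniture and walls round the work are solid. World frame = base frame: x ahead of the robot, y to its left, z up, the work surface at z = 0. Lengths are in m, angles in rad, forces in N, time in s.
With the tool pointing down it reaches from about 0.35 to 0.975 m from the base axis. Payload 7.1 kg.
Tool frame: the origin (TCP) lies midway between the tips of the shut fingers; the grasp point (between the pads) lies 19 mm behind it (manip.pinch_z is the distance from the TCP to the grasp point, in m); y points along the fingers, z is the direction in which the jaws open and shut, and the axes are right-handed (so a half turn about y gives the same grasp; the last joint's range is limited). The gripper opens to 88 mm and grips with 3 to 60 N. Pads are 20 mm wide; open, the fingers measure 115 mm over their backs; the gripper's body (75 mm by 178 mm) begins 61 mm behind the grasp point.
Start: joints at [1.084, 0.423, 1.63, -0, 1.089, -0.019], TCP at [0.282, 0.558, 0.223] pointing down, gripper open.
Joint ranges: [-3, 3], [-0.9, 2.11], [0.09, 2.58], [-1.31, 4.45], [0.11, 2.69], [-2.54, 2.54]. Speed limits (rad/s): [2.39, 2.39, 3.01, 3.14, 3.14, 3.14].

### API

Orientations are given as [roll, pitch, yaw] about the fixed x, y, z axes, in that order (R = Rz(yaw) Ry(pitch) Rx(roll)).
In Python, from station import manip gives the robot as it stands.
- The arm moves only by the tool play_rows, never from a script. Its argument "deltas" is a list of rows, each a list of 6 numbers: the shift along the tool's x, y, z in units of 50 mm (1.0 is 50 mm), then the turn, a rotation vector about the tool's x, y, z in degrees. A call has 1 to 20 rows; each row shifts and turns the commanded pose from where the row before left it, along the tool's axes as they then stand; what a row does not reach is not made up. A row lasts 1/10 s, in which the tool goes at most 50 mm and 8.59 degrees, less where a joint would pass 70% of its speed; a pose out of reach is approached as far as the arm can. A call is refused whole if a number of a shift passes 1 or a number of a turn 8.59, either way. A call with a gripper value outside its range is refused whole. "fingers" is the finger opening in mm, from 0 to 87.8, set as the call begins (left out, the last holds). The fingers move at their own pace and stop on an object; "squeeze" is the grip in N (left out, the last holds). Time passes only in rows, so rows that do not move let the fingers close. It gives the time, the measured TCP pose, the force and the opening at its end, in the units of the state.
- manip.get_state(): the state, without advancing time (a new reading comes with each control period).
- manip.read_camera(name): name is "scene" or "top" or "wrist"; returns a dict with "frame" (480x640x3 uint8, blue, green, red), "intrinsics" (3x3 intrinsics, pixels), "R" (3x3) and "t" (3): a world point X has camera coordinates R X + t; the wrist camera has in their place "hand_eye" (4x4, takes a point from camera to tool coordinates, whose origin is the TCP and whose axes are the tool frame's). Camera axes: x right, y down, z forward; pixel columns grow to the right and rows downward; lengths in m; the calibration is good to about 2 mm. A picture is of the moment at which its call begins: read the wrist's pose just before it. There is no depth.
- manip.close_job(): hands the job in, once; it reports no verdict.
The state is a dict: "time_s": time; "q": joint angles; "joint_velocities": joint speeds; "tau": joint torques, N m; "eef_pos": TCP position; "tcp_rot": TCP orientation; "wrist_force": force on the tool from outside, world axes, zero at the start; "ft_torque": the same for the moment, N m; "finger_gap": finger opening in m.
Only numpy, scipy, OpenCV 4.12 (cv2) and the standard library are available. Lean on these libraries where they do the work, as an engineer would, in place of code of your own. Each camera call takes 0.05 s, during which the arm holds its last target.

### The job

Fasten the hard tool case that stands on the worktop: lift the latch's wire loop by its black finger knob, hook its crossbar down over the keeper on the lid, draw it back under the lip, and test the catch by holding it against the keeper with a steady, light pull of about 6 N for well over a second. Then let go and push the lever over past centre until it lies fully down, so that the sprung lid is drawn up and stays clamped. Do not force the hook on the keeper or press hard on the lever once it is home, and leave the things round the case where they are.

Things in the scene. Friction and masses are not known exactly. Their poses are not given: they have to be found in the camera images.
- case: Grey hard case standing upright, immovable; 142 (x) x 240 (y) x 150 mm (z), flat top; origin on the worktop under it. Case axes: x from the lid half (-62 mm to the seam at -20 mm) to the shell half (to +80 mm), y along its width, z up. The latch stands on top at y = 0; a small clip lies on the top 95 mm to +y of it.
- lever_pivot (a point): Axis of the lever (along case y), on the shell at case x = 12 mm, 15 mm above the case top. The lever swings about it in the case's x-z plane and is 52 mm long to the end of its lip.
- latch_lever (a joint): Lever angle, rad: 0 = shut, level, pointing to case +x (stop); 1.57 upright; 1.95 = open stop, leaning to the lid (-x). Stays where left; its friction takes 1 to 2 N of any pull at the knob. With the hook seated it stands at 1.2 to 1.8. Shut it by pushing its end to +x and down: once hooked this takes up to 14 N; past centre (0.35 rad) it snaps down.
- lever_pad: Steel finger plate at the lever's end, 24 x 22 mm, 4 mm thick, with a 7 mm rounded lip at its end, 48 mm from the pivot. Origin 38 mm from the pivot; x axis along the lever to its end, z axis out of the side that is on top when shut (facing the lid when up). The latch breaks if it is pressed with more than 25 N.
- bail_root (a point): Pivot of the latch's steel wire loop on the lever, 17 mm from lever_pivot (lever shut: 16.5 mm to +x, 4 mm below it). Loop axes: -x along the loop to its crossbar, y across it, z up when it lies level. Loop 36 mm wide overall.
- bail_end (a point): Nominal crossbar centre, 66 mm from bail_root; loop axes. The end is screw-set: the real crossbar (5 mm thick) and knob lie up to 4 mm nearer or farther along the loop, not measured, to be felt. Black finger knob: disc 16 mm across, 12 mm thick along y (pinch its flat sides), centre 10 mm farther out (-x) and 14 mm higher (z) than the crossbar.
- latch_bail (a joint): Angle of the loop on the lever, rad; the loop rises above level by latch_bail minus latch_lever. It swings freely and drops under its own weight; at the start its crossbar rests unhooked on top of the keeper.
- keeper: Steel keeper on the lid, 16 mm wide (y): post with a lip. Origin on its hooking face (case -x side), 8 mm above the lid top: seat height of the crossbar centre. Axes as the case's (leans with the lid). Lip juts 3 mm to -x, 7.5 to 11.5 mm above the origin. The crossbar goes down in front (-x), then back to +x under it. Test pull: 2.3 to 6.7 N on it. It breaks above 40 N.
- case_lid (a joint): Lid angle, rad, hinged at the seam's bottom: 0.08 = sprung ajar (12 mm gap at the top), 0 = faces meet. The spring gives about 2.5 N per mm at the keeper. Clamped, it stays at 0.005 to 0.06 depending on the loop's screw setting.
- tail_comb: Black tail comb, 222 mm, lying on the lid side of the case. Leave alone.
- duckbill_0: Metal duckbill clip, 81 mm, lying on the worktop on the lid side. Leave alone.
- clip_black: Black hair clip, 104 mm, on the worktop on the lid side. Leave alone.
- tint_bowl: Black tint bowl, 158 x 132 x 54 mm, on the lever side. Leave alone.
- twist_timer: Round twist timer, 62 mm wide, 37 mm high, on the lever side. Leave alone.
- duckbill_1: Metal duckbill clip, 81 mm, lying on the case top beside the latch. Leave alone.

How it is judged:
On the way, in this order (a step that is already met when the one before it is completed fails the run):
1. the crossbar is down below the lip, drawn back and held against the keeper with a steady pull of 2.3 to 6.7 N (a pull of about 4 to 8 N at the knob) for a second, the lever still up and not touched (value of joint latch_lever above 1 rad and z of bail_end in the frame of keeper below 0.006 m and x of bail_end in the frame of keeper between -0.018 and 0.003 m and contact force between keeper and anything else between 2.3 and 6.7 N and contact force between lever_pad and anything else below 0.5 N), for 1 s.
2. the lever is down past centre and the lid is drawn up (value of joint latch_lever below 0.1 rad and value of joint case_lid below 0.066 rad), for 0.2 s.
At the end, for the whole second after the job is handed in: The lever lies down (latch_lever under 0.1 rad) and stays, the crossbar sits under the keeper's lip (bail_end within 8 mm in height and -9 to +3 mm along x of the keeper's origin), and the lid is held drawn up (case_lid under 0.066 rad) (all of step 2 and z of bail_end in the frame of keeper between -0.008 and 0.008 m and x of bail_end in the frame of keeper between -0.009 and 0.003 m); the robot touches nothing.
It fails at once if the keeper is loaded with more than 40 N (contact force between keeper and anything else above 40 N).
It fails at once if the lever is pressed with more than 25 N (contact force between lever_pad and anything else above 25 N).
It fails at once if something round the case is moved by more than 3 cm (distance of any of tail_comb, duckbill_0, clip_black, tint_bowl, twist_timer, duckbill_1 from where it was at the start of the episode above 0.03 m).
It also fails if it takes over 67 s, if anything falls off the work surface, if the arm or the gripper's body presses on something with over 40 N, if the wrist force passes 120 N, or if a joint passes its speed limit or range.

## Working session

There is one attempt and no reset: what is moved stays moved. The work goes in short steps, Python scripts to look and compute and a tool call to move; the robot and the scene stay as the last step left them, time stands still between calls to the robot, and variables do not carry over. Pictures are saved under pics/ and viewed, and the job is handed in when it is done.

Besides the shell and the picture viewer there is one more tool, called after ">>>" in YAML: its name, and indented under it one key for each argument. play_rows: Moves the arm, as the interface text tells. Its arguments: {"type":"object","properties":{"deltas":{"type":"array","items":{"type":"array","items":{"type":"number"}}},"fingers":{"type":"number"},"squeeze":{"type":"number"}},"required":["deltas"]}

```bash
ls; mkdir -p pics; python3 - <<'E'
from station import manip
import cv2,numpy as np
s=manip.get_state()
for k in s: print(k,s[k])
print(manip.pinch_z)
for n in ["scene","top","wrist"]:
    d=manip.read_camera(n)
    cv2.imwrite(f"pics/{n}0.png",d["frame"])
    np.savez(f"{n}0.npz",**d)
    print(n,{k:np.round(v,3).tolist() for k,v in d.items() if k!="frame"})
E
```

```text
pics
time_s 0.0
q [ 1.08402859e+00  4.23876950e-01  1.63068061e+00 -2.21692480e-05
  1.08859643e+00 -1.89887739e-02]
joint_velocities [ 0.00058684 -0.00111135  0.0005187   0.00019123 -0.00083971 -0.00086065]
tau [ 2.81618222e-04 -5.44619644e+01 -2.73670274e+01  6.42723357e-02
  2.28267268e-02 -2.19666817e-04]
eef_pos [0.28153159 0.5573778  0.22188284]
tcp_rot [-1.57235775e+00  1.00241966e-05 -4.67768677e-01]
wrist_force [-0.00449069 -0.13992184  0.22016308]
ft_torque [-0.01543981 -0.00641903 -0.01522663]
finger_gap 0.08792129359225749
0.0187
scene {'intrinsics': [[570.673, 0.0, 322.631], [0.0, 570.673, 233.005], [0.0, 0.0, 1.0]], 'R': [[0.907, -0.422, -0.007], [-0.328, -0.694, -0.641], [0.266, 0.584, -0.767]], 't': [-0.448, 0.249, 1.16]}
top {'intrinsics': [[543.621, 0.0, 315.691], [0.0, 543.621, 248.494], [0.0, 0.0, 1.0]], 'R': [[-0.017, -1.0, -0.007], [-0.993, 0.018, -0.114], [0.114, 0.005, -0.993]], 't': [0.024, 0.497, 1.051]}
wrist {'intrinsics': [[382.083, 0.0, 321.714], [0.0, 382.083, 239.292], [0.0, 0.0, 1.0]], 'hand_eye': [[-0.0, 0.956, 0.292, -0.081], [-0.002, -0.292, 0.956, -0.162], [1.0, -0.0, 0.002, 0.001], [0.0, 0.0, 0.0, 1.0]]}
```

View pics/scene0.png

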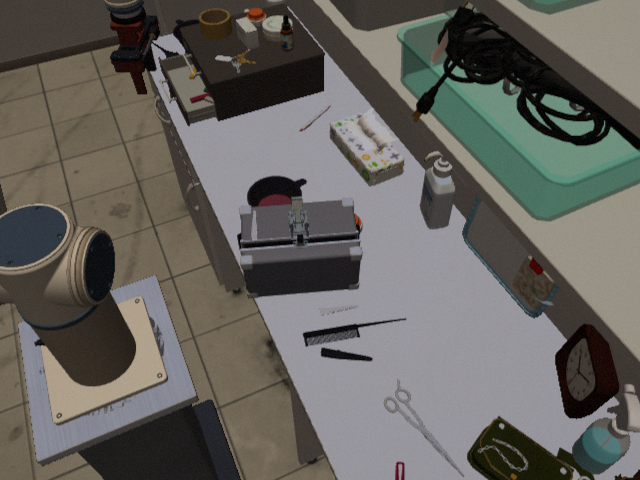

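View pics/top0.png

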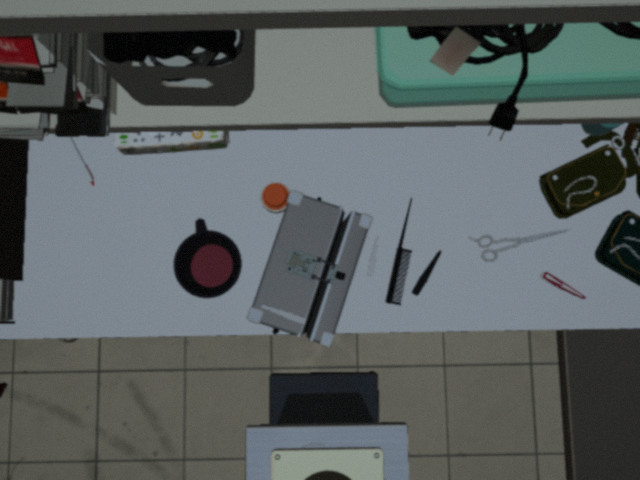

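View pics/wrist0.png

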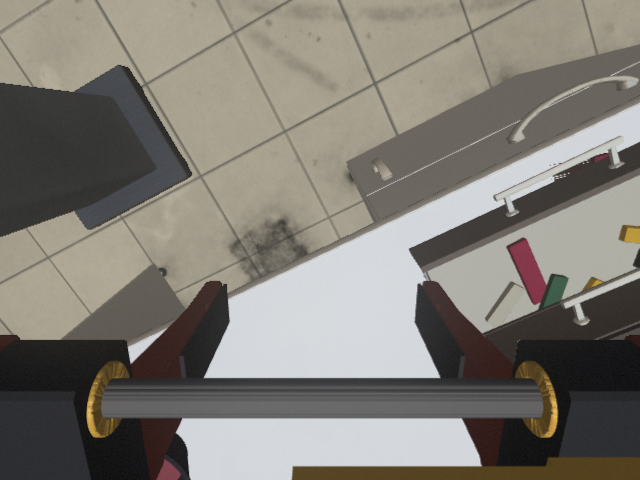

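```bash
python3 - <<'E'
import cv2,numpy as np
a=cv2.imread("pics/top0.png")[180:355,235:390]; cv2.imwrite("pics/tc.png",cv2.resize(a,None,fx=3.4,fy=3.4,interpolation=3))
a=cv2.imread("pics/scene0.png")[185:305,225:375]; cv2.imwrite("pics/sc.png",cv2.resize(a,None,fx=5,fy=5,interpolation=3))
E
```

```text
(no output)
```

View pics/tc.png

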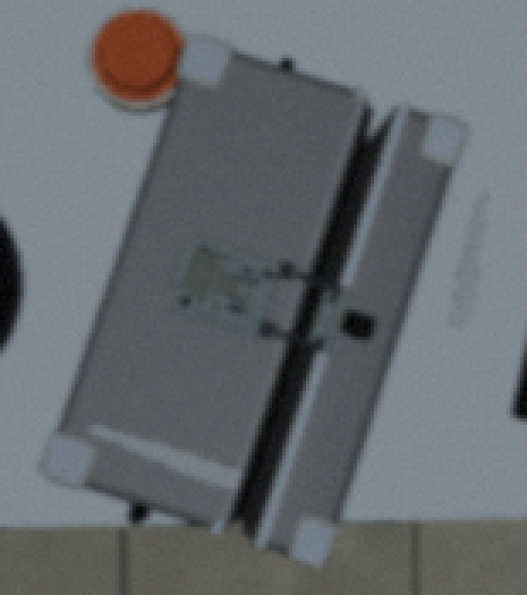

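View pics/sc.png

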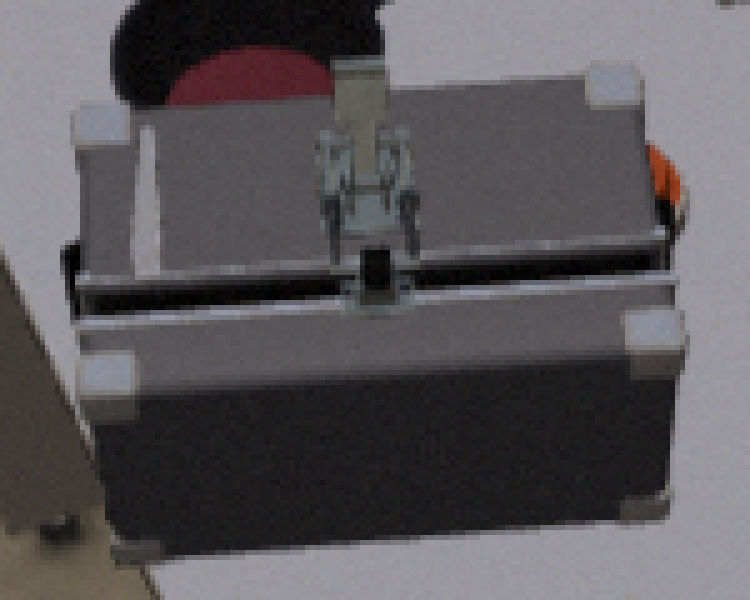

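```bash
cat > h.py <<'E'
import numpy as np,cv2
from scipy.spatial.transform import Rotation as Ro
def ray(d,u,v,T=None):
    k=np.linalg.inv(d["intrinsics"])@np.array([u,v,1.])
    if "hand_eye" in d:
        M=T@d["hand_eye"]; return M[:3,3],M[:3,:3]@k
    R,t=d["R"],d["t"]; return -R.T@t,R.T@k
def plane(d,u,v,z,T=None):
    o,r=ray(d,u,v,T); return o+r*(z-o[2])/r[2]
def tri(rs):
    A=np.zeros((3,3));b=np.zeros(3)
    for o,r in rs:
        r=r/np.linalg.norm(r);P=np.eye(3)-np.outer(r,r);A+=P;b+=P@o
    x=np.linalg.solve(A,b); return x,[np.linalg.norm(np.cross(x-o,r/np.linalg.norm(r))) for o,r in rs]
def pose(s):
    T=np.eye(4);T[:3,:3]=Ro.from_euler("xyz",s["tcp_rot"]).as_matrix();T[:3,3]=s["eef_pos"];return T
def proj(d,X,T=None):
    if "hand_eye" in d:
        M=np.linalg.inv(T@d["hand_eye"]); c=M[:3,:3]@X+M[:3,3]
    else: c=d["R"]@X+d["t"]
    p=d["intrinsics"]@c; return p[:2]/p[2]
E
python3 - <<'E'
from h import *
t=np.load("top0.npz");s=np.load("scene0.npz")
f=lambda u,v:(235+u/3.4,180+v/3.4)
g=lambda u,v:(225+u/5,185+v/5)
for n,p in dict(seamfar=(362,98),seamnear=(222,530),outfar=(186,42),outnear=(48,478)).items(): print(n,plane(t,*f(*p),.15).round(4))
for n,p in dict(seamL=(80,280),seamR=(668,232),oL=(80,104),oR=(640,66)).items(): print(n,plane(s,*g(*p),.15).round(4))
print("knob",tri([ray(t,*f(358,324)),ray(s,*g(376,268))]))
E
```

```text
seamfar [ 0.553  -0.0322  0.15  ]
seamnear [0.3314 0.044  0.15  ]
outfar [0.5845 0.0593 0.15  ]
outnear [0.3592 0.1324 0.15  ]
seamL [0.3316 0.0405 0.15  ]
seamR [ 0.5587 -0.0386  0.15  ]
oL [0.3644 0.1321 0.15  ]
oR [0.5906 0.0498 0.15  ]
knob (array([ 0.43378943, -0.02653012,  0.1782964 ]), [np.float64(0.0006013630253308665), np.float64(0.0006013630253308785)])
```

>>> play_rows:
  deltas:
    - [0.2,-0.35,-0.2]
    - [0.4,-0.35,-0.45]
    - [0.4,-0.35,-0.45]
    - [0.4,-0.35,-0.45]
    - [0.4,0,-0.45]
    - [0.4,0,-0.45]
    - [0.4,0,-0.45]
    - [0.4,0,-0.45]
    - [0.4,0,-0.45]
    - [0.4,0,-0.45]
    - [0.4,0,-0.45]
    - [0.4,0,-0.45]
    - [0.4,0,-0.45]
    - [0.4,0,-0.45]
    - [0.4,0,-0.45]
    - [0.4,0,-0.45]
    - [0.4,0,-0.45]
    - [0.4,0,-0.45]
    - [0.4,0,-0.45]
    - [0.4,0,-0.45]
  fingers: 40

```text
validation failed for argument at $.de...
```

Rows need six numbers.

>>> play_rows:
  deltas:
    - [0.2,-0.35,-0.2,0,0,0]
    - [0.4,-0.35,-0.45,0,0,0]
    - [0.4,-0.35,-0.45,0,0,0]
    - [0.4,-0.35,-0.45,0,0,0]
    - [0.4,0,-0.45,0,0,0]
    - [0.4,0,-0.45,0,0,0]
    - [0.4,0,-0.45,0,0,0]
    - [0.4,0,-0.45,0,0,0]
    - [0.4,0,-0.45,0,0,0]
    - [0.4,0,-0.45,0,0,0]
    - [0.4,0,-0.45,0,0,0]
    - [0.4,0,-0.45,0,0,0]
    - [0.4,0,-0.45,0,0,0]
    - [0.4,0,-0.45,0,0,0]
    - [0.4,0,-0.45,0,0,0]
    - [0.4,0,-0.45,0,0,0]
    - [0.4,0,-0.45,0,0,0]
    - [0.4,0,-0.45,0,0,0]
    - [0.4,0,-0.45,0,0,0]
    - [0.4,0,-0.45,0,0,0]
  fingers: 40

```text
time_s: 2.15
eef_pos: [0.4326, -0.0098, 0.2926]
tcp_rot: [-1.571, 0.0, -0.468]
wrist_force: [0.5, -0.1, -0.1]
finger_gap: 0.04
```

>>> play_rows:
  deltas:
    - [0,0,0,0,8.26,0]
    - [0,0,0,0,8.26,0]
    - [0,0,0,0,8.26,0]
    - [0,0,0,0,8.26,0]
    - [0,0,0,0,8.26,0]
    - [0,0,0,0,8.26,0]
    - [0,0,0,0,8.26,0]
    - [0,0,0,0,8.26,0]
    - [0,0,0,0,8.26,0]
    - [0,0,0,0,8.26,0]
    - [0,0,0,0,0,0]
    - [0,0,0,0,0,0]

```text
time_s: 3.35
eef_pos: [0.4325, -0.0085, 0.2926]
tcp_rot: [-1.571, -0.0, -1.906]
wrist_force: [0.6, -1.2, 0.1]
finger_gap: 0.04
```

```bash
cat > snap.py <<'E'
import sys
from station import manip
from h import *
def snap(tag,names=("wrist",)):
    s=manip.get_state(); T=pose(s)
    for n in names:
        d=manip.read_camera(n); cv2.imwrite(f"pics/{n}{tag}.png",d["frame"]); np.savez(f"{n}{tag}.npz",T=T,**d)
    print({k:np.round(s[k],4).tolist() for k in ("time_s","q","eef_pos","tcp_rot","wrist_force","ft_torque","finger_gap")})
if __name__=="__main__": snap(sys.argv[1],sys.argv[2:] or ("wrist",))
E
python3 snap.py 1
```

```text
{'time_s': 3.35, 'q': [-0.0472, 0.0429, 1.9583, 0.0, 1.1406, 0.2876], 'eef_pos': [0.4325, -0.0085, 0.2926], 'tcp_rot': [-1.571, -0.0001, -1.9056], 'wrist_force': [0.6096, -1.2365, 0.0542], 'ft_torque': [-0.0449, 0.0919, 0.0148], 'finger_gap': 0.04}
```

View pics/wrist1.png

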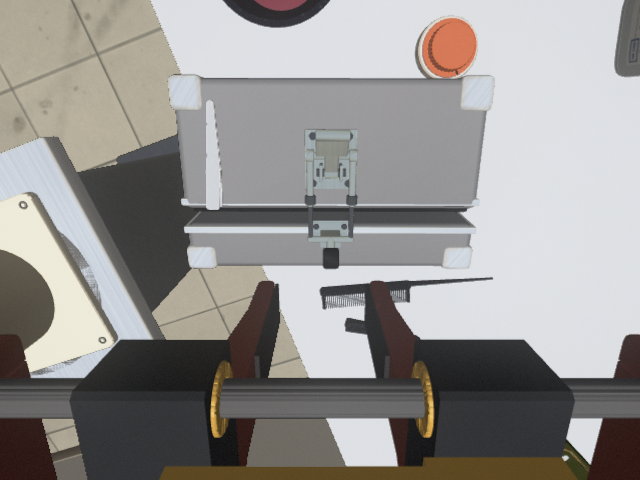

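```bash
python3 - <<'E'
import cv2
a=cv2.imread("pics/wrist1.png")[115:280,265:400]; cv2.imwrite("pics/wc.png",cv2.resize(a,None,fx=3.6,fy=3.6,interpolation=3))
E
python3 -c "
from station import manip
manip.read_camera('top');print(manip.get_state()['wrist_force'])"
```

```text
[-0.86700074 -0.14033154  0.02608504]
```

View pics/wc.png

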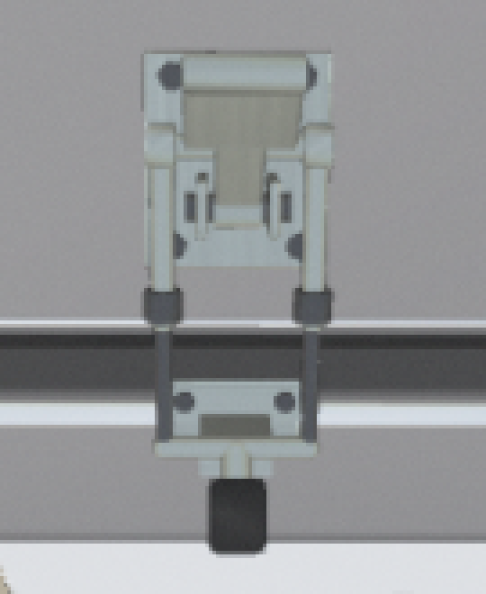

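```bash
python3 - <<'E'
from h import *
w=dict(np.load("wrist1.npz"));T=w.pop("T")
t=np.load("top0.npz");s=np.load("scene0.npz")
f=lambda u,v:(235+u/3.4,180+v/3.4)
g=lambda u,v:(225+u/5,185+v/5)
k=lambda u,v:(265+u/3.6,115+v/3.6)
W=lambda u,v:ray(w,*k(u,v),T)
kn=[ray(t,*f(358,324)),ray(s,*g(376,268)),W(238,515)]
print("knob",tri(kn),tri(kn[:2])[0],tri(kn[1:])[0])
# case frame from wrist at z .15
P={n:plane(w,*p,.15,T) for n,p in dict(sL=(183,202.5),sR=(478,201.5),oL=(172,77),oR=(492,77)).items()}
for n in P: print(n,P[n].round(4))
Y=P["sL"]-P["sR"]; print(np.linalg.norm(Y),np.degrees(np.arctan2(Y[1],Y[0]))-90)
a=np.radians(70.7);ex=np.array([np.cos(a),np.sin(a),0]);ey=np.array([-ex[1],ex[0],0])
# origin: latch centre y from wrist, x from seam
lip=tri([W(245,73),ray(s,*g(359,62))]);print("lip",lip)
cb=W(236,447)
for n in ("sL","sR"): print(P[n]@ex,P[n]@ey)
for n in ("oL","oR"): print(P[n]@ex,P[n]@ey)
print("knob c",tri(kn)[0]@ex,tri(kn)[0]@ey,"lip",lip[0]@ex,lip[0]@ey)
for z in(.165,.172): q=cb[0]+cb[1]*(z-cb[0][2])/cb[1][2];print("cb",z,q@ex,q@ey)
for u,v in((201,468),(272,468),(236,413),(236,437)):
    q=plane(w,*k(u,v),.168,T);print("keeper",q@ex,q@ey)
E
```

```text
knob (array([ 0.43356621, -0.02685652,  0.17899527]), [np.float64(0.0006549391225994852), np.float64(0.0006938257384826921), np.float64(0.00032497229420629467)]) [ 0.43378943 -0.02653012  0.1782964 ] [ 0.43373621 -0.02718954  0.17915104]
sL [0.3328 0.0473 0.15  ]
sR [ 0.5583 -0.0302  0.15  ]
oL [0.3654 0.1354 0.15  ]
oR [0.5881 0.058  0.15  ]
0.23840962711503502 71.03985957262668
lip (array([0.46406585, 0.05879175, 0.20090252]), [np.float64(0.0007572861568223377), np.float64(0.0007572861568222765)])
0.15460635182224863 -0.298500424820059
0.15602051041344372 -0.5369058577627858
0.24854105990747044 -0.30008502676391186
0.24911261683549404 -0.5359158219989217
knob c 0.11795266230752739 -0.418076672284603 lip 0.20886815591741592 -0.41855427148421004
cb 0.165 0.12847712497412977 -0.41772182026277754
cb 0.172 0.1306029334173706 -0.4175488494570048
keeper 0.12457410015497176 -0.4100451321326579
keeper 0.12461313903186191 -0.4255566610040368
keeper 0.13705757765937152 -0.4175772853678831
keeper 0.13165583062808367 -0.41762687307579643
```

>>> play_rows:
  deltas:
    - [0.1,0.2,0.03,0,0,0]
    - [0.1,0.3,0.04,0,0,0]
    - [0.1,0.4,0.04,0,0,0]
    - [0.08,0.4,0.03,0,0,0]
    - [0,0.3,0,0,0,0]
    - [0,0.1,0,0,0,0]
    - [0,0,0,0,0,0]
    - [0,0,0,0,0,0]
  fingers: 30

```text
time_s: 4.25
eef_pos: [0.4332, -0.0288, 0.208]
tcp_rot: [-1.57, 0.0, -1.909]
wrist_force: [-0.4, -0.2, 0.9]
finger_gap: 0.0297
```

```bash
python3 snap.py 2 wrist scene
```

```text
{'time_s': 4.25, 'q': [-0.0939, 0.1606, 2.0469, -0.0001, 0.9336, 0.2444], 'eef_pos': [0.4332, -0.0288, 0.208], 'tcp_rot': [-1.5703, 0.0001, -1.909], 'wrist_force': [-0.4113, -0.1548, 0.935], 'ft_torque': [-0.103, 0.1512, -0.0246], 'finger_gap': 0.0297}
```

View pics/wrist2.png

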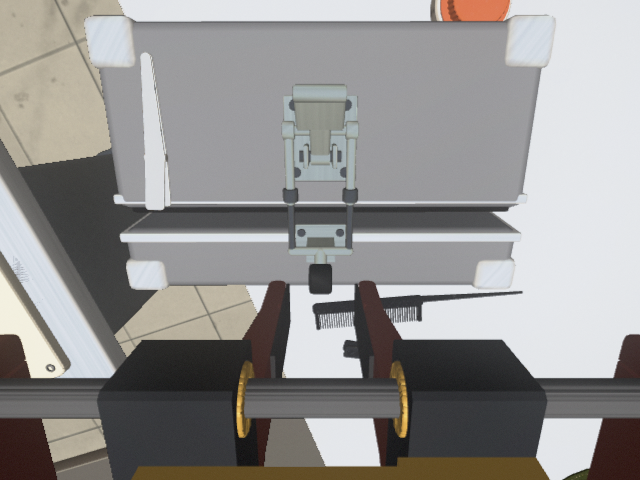

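```bash
python3 - <<'E'
from h import *
w=dict(np.load("wrist2.npz"));T=w.pop("T");w1=dict(np.load("wrist1.npz"));T1=w1.pop("T")
t=np.load("top0.npz");s=np.load("scene2.npz")
print("tcp px",proj(w,T[:3,3],T))
ex=np.array([.3272,.9449,0]);ey=np.array([-.9449,.3272,0])
r=[ray(w,320,278.5,T),ray(w1,331,258,T1),ray(t,340.3,275.3),ray(s,300.2,238.6)]
for sub in (r,r[:1]+r[2:],r[:1]+r[3:],r[1:]):
    x,e=tri(sub);print((x@ex).round(4),(x@ey).round(4),x.round(4),np.round(e,4))
# lever lip: px (320,93) here
x,e=tri([ray(w,320,93,T),ray(w1,333,135.3,T1),ray(s,225+359/5,185+62/5)]);print("lip",x@ex,x[2],e)
cr=tri([ray(w,320,251,T),ray(w1,330.6,239.2,T1)]);print("cb",cr[0]@ex,cr[0][2])
for z in(.168,.170,.172):
  a=plane(w,320,251,z,T);b=plane(w1,330.6,239.2,z,T1);print(z,a@ex,b@ex)
print("tcp",T[:3,3]@ex,T[:3,3]@ey)
E
```

```text
tcp px [322.29225292 305.37003516]
0.1164 -0.4182 [ 0.4333 -0.0269  0.1793] [0.0007 0.     0.0006 0.0009]
0.1164 -0.4182 [ 0.4333 -0.0269  0.1793] [0.0007 0.0006 0.0009]
0.116 -0.4184 [ 0.4333 -0.0273  0.1794] [0.0008 0.0008]
0.1165 -0.4184 [ 0.4335 -0.0268  0.179 ] [0.0003 0.0006 0.0007]
lip 0.20755704493160376 0.20081091667295484 [np.float64(0.0007106797003518528), np.float64(0.0004732160109816513), np.float64(0.0011135522690961723)]
cb 0.1308802856436494 0.177531493549758
0.168 0.1277512796518583 0.1278951869873299
0.17 0.12842669477378646 0.12850288885445368
0.172 0.12910210989571458 0.12911059072157743
tcp 0.11449563775665418 -0.4187878695690555
```

>>> play_rows:
  deltas:
    - [0,0.2,0,0,0,0]
    - [0,0.25,0,0,0,0]
    - [0,0.2,0,0,0,0]
    - [0,0.13,0,0,0,0]
    - [0,0,0,0,0,0]
    - [0,0,0,0,0,0]

```text
time_s: 4.95
eef_pos: [0.4329, -0.0287, 0.1686]
tcp_rot: [-1.571, -0.0, -1.909]
wrist_force: [-0.4, 0.4, -0.2]
finger_gap: 0.0301
```

```bash
python3 snap.py 3 wrist scene
```

```text
{'time_s': 4.95, 'q': [-0.0937, 0.2263, 2.0802, -0.0, 0.8355, 0.2449], 'eef_pos': [0.4329, -0.0287, 0.1686], 'tcp_rot': [-1.5712, -0.0001, -1.9094], 'wrist_force': [-0.3723, 0.4467, -0.2061], 'ft_torque': [-0.0646, 0.1737, 0.0084], 'finger_gap': 0.0301}
```

View pics/wrist3.png

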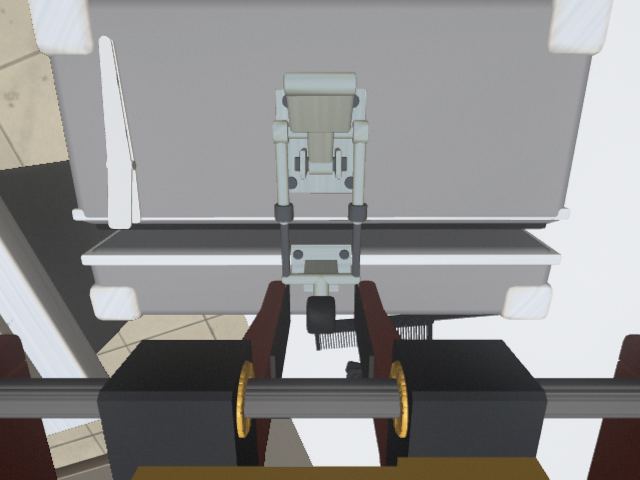

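>>> play_rows:
  deltas:
    - [0,0,0,0,0,0]
    - [0,0,0,0,0,0]
    - [0,0,0,0,0,0]
    - [0,0,0,0,0,0]
    - [0,0,0,0,0,0]
    - [0,0,0,0,0,0]
  fingers: 4
  squeeze: 20

```text
time_s: 5.65
eef_pos: [0.4327, -0.0287, 0.1687]
tcp_rot: [-1.571, -0.0, -1.909]
wrist_force: [-2.3, 0.3, 2.1]
finger_gap: 0.0117
```

>>> play_rows:
  deltas:
    - [0,-0.05,0,0,0,0]
    - [0,-0.05,0,0,0,0]
    - [0,-0.04,0,0,0,0]
    - [0.05,0,0,0,0,0]
    - [0.05,0,0,0,0,0]
    - [0.06,0,0,0,0,0]
    - [0.06,0,0,0,0,0]
    - [0.04,0,0,0,0,0]
    - [0,0,0,0,0,0]
    - [0,0,0,0,0,0]

```text
time_s: 6.65
eef_pos: [0.4285, -0.0414, 0.1757]
tcp_rot: [-1.571, -0.001, -1.909]
wrist_force: [-3.2, -0.5, 0.7]
finger_gap: 0.0117
```

```bash
python3 snap.py 4 wrist scene; python3 - <<'E'
import cv2
a=cv2.imread("pics/scene4.png")[185:305,225:375]; cv2.imwrite("pics/sc4.png",cv2.resize(a,None,fx=5,fy=5,interpolation=3))
E
```

```text
{'time_s': 6.65, 'q': [-0.1235, 0.2089, 2.0816, -0.0008, 0.8512, 0.2157], 'eef_pos': [0.4285, -0.0414, 0.1757], 'tcp_rot': [-1.5708, -0.0006, -1.9094], 'wrist_force': [-3.1501, -0.5306, 0.6935], 'ft_torque': [0.0272, 0.5114, 0.0323], 'finger_gap': 0.0117}
```

View pics/wrist4.png

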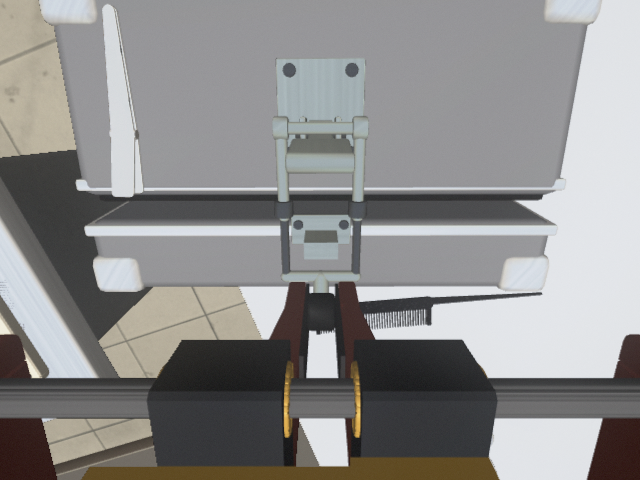

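View pics/sc4.png

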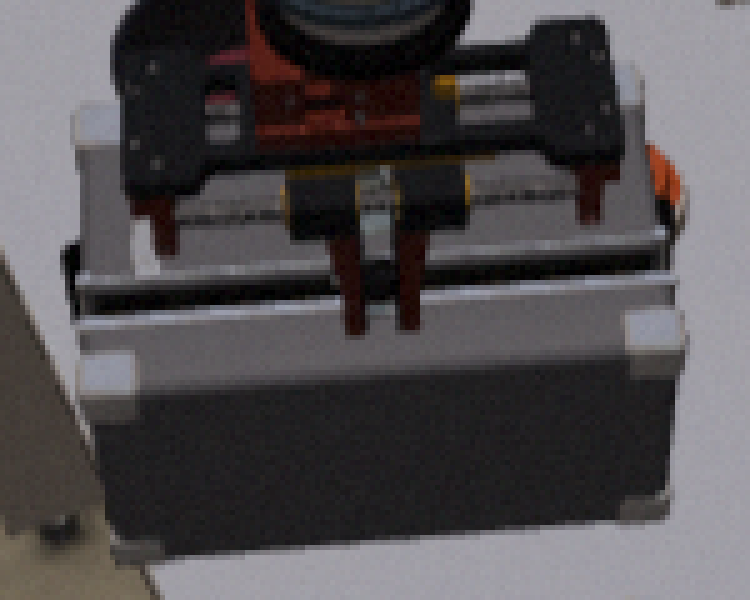

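```bash
python3 - <<'E'
from h import *
w=dict(np.load("wrist4.npz"));T=w.pop("T")
ex=np.array([.3272,.9449,0]);ey=np.array([-.9449,.3272,0])
for z in (.174,.178): print("cb",z,plane(w,320,277.5,z,T)@ex)
print("lip outer",plane(w,320,259,.1675,T)@ex, "at .164",plane(w,320,259,.164,T)@ex,"mid row247",plane(w,320,247,.1675,T)@ex,"row231",plane(w,320,231,.1675,T)@ex)
print("lidtop ref row 286 z.149",plane(w,320,286,.149,T)@ex)
for z in (.2,.21,.215): print("lever roll",z,plane(w,320,148,z,T)@ex)
print("pivot rod row128",[plane(w,320,128,z,T)@ex for z in(.165,.17,.18,.185)])
print("tcp",T[:3,3]@ex)
E
```

```text
cb 0.174 0.11442644598412649
cb 0.178 0.1160958354529897
lip outer 0.12112673185572685 at .164 0.11986006947794955 mid row247 0.12708307072553737 row231 0.13484869746431405
lidtop ref row 286 z.149 0.09908931822874165
lever roll 0.2 0.1741594826786678
lever roll 0.21 0.17477210606681884
lever roll 0.215 0.17507841776089433
pivot rod row128 [np.float64(0.1804520370258306), np.float64(0.18051348798349884), np.float64(0.18063638989883535), np.float64(0.1806978408565036)]
tcp 0.10111396058760029
```

>>> play_rows:
  deltas:
    - [0.04,0,0,0,0,0]
    - [0,0,0,0,0,0]
    - [0,0.05,0,0,0,1.75]
    - [0,0.05,0,0,0,1.75]
    - [0,0.05,0,0,0,1.75]
    - [0,0,0,0,0,0]

```text
time_s: 7.35
eef_pos: [0.4278, -0.0431, 0.168]
tcp_rot: [-1.571, 0.092, -1.911]
wrist_force: [-2.4, 2.4, 1.7]
finger_gap: 0.0117
```

```bash
python3 snap.py 5
```

```text
{'time_s': 7.35, 'q': [-0.1936, 0.2159, 2.1012, 0.125, 0.8153, 0.0608], 'eef_pos': [0.4278, -0.0431, 0.168], 'tcp_rot': [-1.5711, 0.0918, -1.9105], 'wrist_force': [-2.3844, 2.3742, 1.6843], 'ft_torque': [0.2201, 0.3431, 0.0644], 'finger_gap': 0.0117}
```

View pics/wrist5.png

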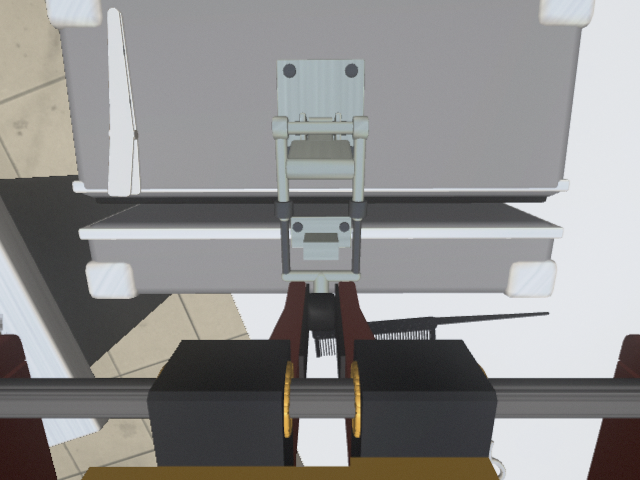

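>>> play_rows:
  deltas:
    - [0,0.05,0,0,0,1.75]
    - [0,0.05,0,0,0,1.75]
    - [0,0.05,0,0,0,1.75]
    - [0,0,0,0,0,0]

```text
time_s: 7.8
eef_pos: [0.4282, -0.0421, 0.1606]
tcp_rot: [-1.571, 0.183, -1.91]
wrist_force: [-1.9, 1.2, 2.2]
finger_gap: 0.012
```

```bash
python3 snap.py 6
```

```text
{'time_s': 7.8, 'q': [-0.2567, 0.2314, 2.1169, 0.2567, 0.7951, -0.0978], 'eef_pos': [0.4282, -0.0421, 0.1606], 'tcp_rot': [-1.5713, 0.1828, -1.9102], 'wrist_force': [-1.9135, 1.1922, 2.1846], 'ft_torque': [0.3299, 0.3733, 0.1864], 'finger_gap': 0.012}
```

View pics/wrist6.png

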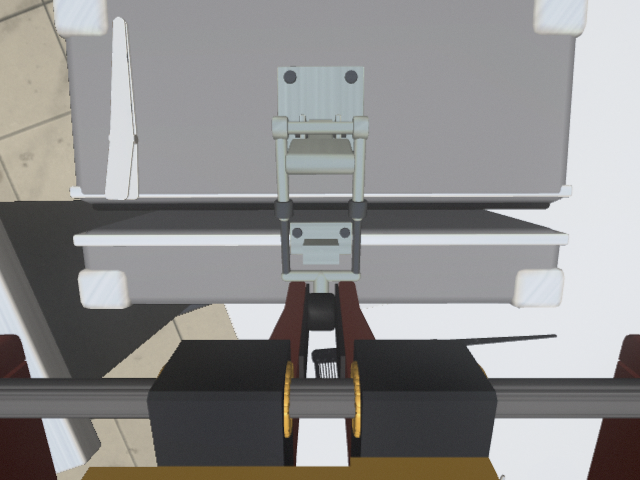

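>>> play_rows:
  deltas:
    - [0,0.05,0,0,0,1.75]
    - [0,0.05,0,0,0,1.75]
    - [0,0,0,0,0,0]

```text
time_s: 8.15
eef_pos: [0.4285, -0.041, 0.1557]
tcp_rot: [-1.571, 0.244, -1.91]
wrist_force: [-2.1, 1.7, 0.3]
finger_gap: 0.0118
```

```bash
python3 snap.py 7 wrist; python3 - <<'E'
from h import *
w=dict(np.load("wrist7.npz"));T=w.pop("T")
ex=np.array([.3272,.9449,0])
R=Ro.from_matrix(T[:3,:3])
print("tcp",T[:3,3]@ex,T[2,3])
a=cv2.imread("pics/wrist7.png")[100:300,240:400];cv2.imwrite("pics/w7c.png",cv2.resize(a,None,fx=3,fy=3,interpolation=3))
E
```

```text
{'time_s': 8.15, 'q': [-0.2979, 0.2461, 2.1263, 0.3462, 0.7901, -0.2062], 'eef_pos': [0.4285, -0.041, 0.1557], 'tcp_rot': [-1.5714, 0.2436, -1.91], 'wrist_force': [-2.0902, 1.652, 0.2957], 'ft_torque': [0.3833, 0.3161, 0.154], 'finger_gap': 0.0118}
tcp 0.10143012643778049 0.1557361330163435
```

View pics/w7c.png

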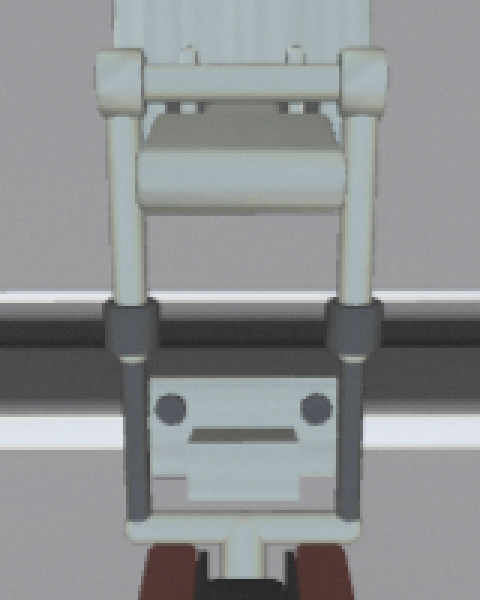

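>>> play_rows:
  deltas:
    - [0.01,0.035,0,0,0,1.5]
    - [0.01,0.035,0,0,0,1.5]
    - [0,0,0,0,0,0]
    - [0,0,0,0,0,0]
    - [0,0,0,0,0,0]

```text
time_s: 8.7
eef_pos: [0.4288, -0.0399, 0.1526]
tcp_rot: [-1.572, 0.297, -1.91]
wrist_force: [0.7, 9.0, 0.4]
finger_gap: 0.0118
```

```bash
python3 snap.py 8 wrist scene; python3 - <<'E'
from h import *
a=cv2.imread("pics/wrist8.png")[100:350,220:420];cv2.imwrite("pics/w8c.png",cv2.resize(a,None,fx=2.4,fy=2.4,interpolation=3))
a=cv2.imread("pics/scene8.png")[185:305,225:375]; cv2.imwrite("pics/sc8.png",cv2.resize(a,None,fx=5,fy=5,interpolation=3))
E
```

```text
{'time_s': 8.7, 'q': [-0.3331, 0.2599, 2.1328, 0.4229, 0.7942, -0.2999], 'eef_pos': [0.4288, -0.0399, 0.1526], 'tcp_rot': [-1.5718, 0.2971, -1.9096], 'wrist_force': [0.7213, 9.0083, 0.4408], 'ft_torque': [1.2503, 0.0301, 0.1557], 'finger_gap': 0.0118}
```

View pics/w8c.png

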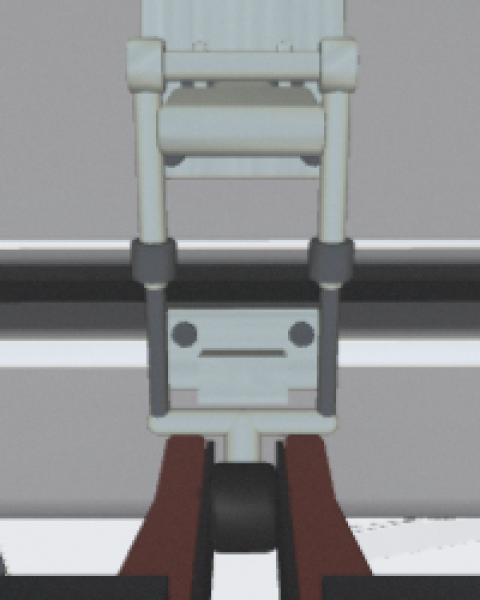

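View pics/sc8.png

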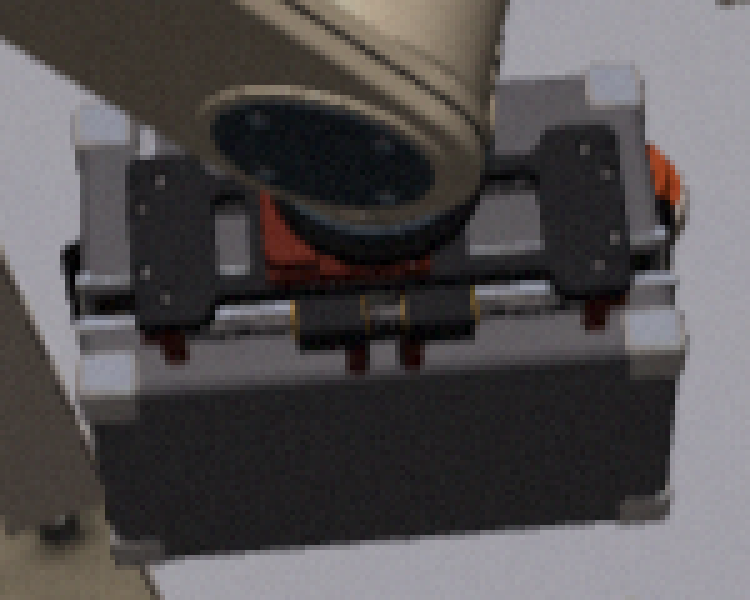

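>>> play_rows:
  deltas:
    - [-0.016,0.015,0,0,0,0]
    - [-0.016,0.016,0,0,0,0]
    - [0,0,0,0,0,0]
    - [0,0,0,0,0,0]

```text
time_s: 9.2
eef_pos: [0.4293, -0.039, 0.1512]
tcp_rot: [-1.571, 0.296, -1.909]
wrist_force: [-2.8, 0.7, 0.8]
finger_gap: 0.0116
```

>>> play_rows:
  deltas:
    - [-0.019,0.006,0,0,0,0]
    - [-0.019,0.006,0,0,0,0]
    - [0,0,0,0,0,0]
    - [0,0,0,0,0,0]

```text
time_s: 9.6
eef_pos: [0.4299, -0.0372, 0.1512]
tcp_rot: [-1.571, 0.297, -1.91]
wrist_force: [-2.9, -0.3, 1.8]
finger_gap: 0.0118
```

```bash
cat > f.py <<'E'
from station import manip
from h import *
s=manip.get_state();p=s["eef_pos"];f=s["wrist_force"];m=s["ft_torque"]
ex=np.array([.3272,.9449,0]);ey=np.array([-.9449,.3272,0])
print("tcp",round(p@ex,4),round(p@ey,4),round(p[2],4),"F",round(f@ex,2),round(f@ey,2),round(f[2],2),"M",round(m@ex,2),round(m@ey,2),round(m[2],2),"gap",s["finger_gap"],s["time_s"])
E
python3 f.py
```

```text
tcp 0.1055 -0.4184 0.1512 F -1.24 2.65 1.8 M 0.48 0.31 0.23 gap 0.011822616806253072 9.6
```

>>> play_rows:
  deltas:
    - [-0.019,0.006,0,0,0,0]
    - [-0.019,0.006,0,0,0,0]
    - [0,0,0,0,0,0]
    - [0,0,0,0,0,0]

```text
time_s: 10.0
eef_pos: [0.4306, -0.0352, 0.1512]
tcp_rot: [-1.571, 0.297, -1.909]
wrist_force: [-3.2, 0.5, -0.9]
finger_gap: 0.0116
```

```bash
python3 f.py; python3 snap.py 9 wrist;python3 - <<'E'
from h import *
a=cv2.imread("pics/wrist9.png")[100:350,220:420];cv2.imwrite("pics/w9c.png",cv2.resize(a,None,fx=2.4,fy=2.4,interpolation=3))
E
```

```text
tcp 0.1076 -0.4184 0.1512 F -0.59 3.2 -0.85 M 0.49 0.13 0.22 gap 0.011634325920544773 10.0
{'time_s': 10.0, 'q': [-0.3211, 0.2627, 2.1336, 0.4258, 0.7867, -0.2916], 'eef_pos': [0.4306, -0.0352, 0.1512], 'tcp_rot': [-1.5708, 0.2968, -1.9094], 'wrist_force': [-3.2196, 0.4911, -0.8528], 'ft_torque': [0.0348, 0.5022, 0.2171], 'finger_gap': 0.0116}
```

View pics/w9c.png

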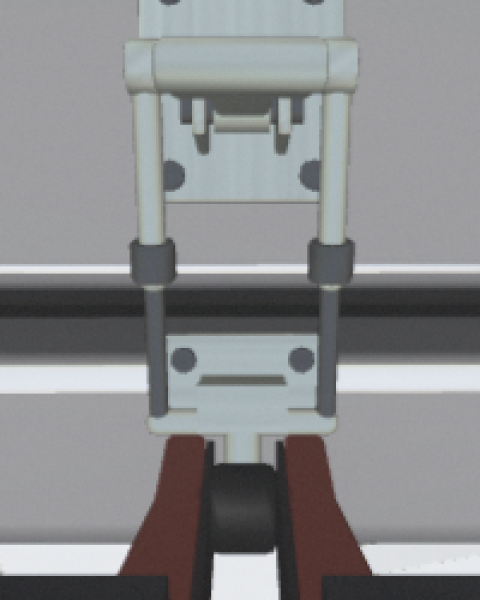

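>>> play_rows:
  deltas:
    - [-0.01,0.003,0,0,0,0]
    - [-0.01,0.003,0,0,0,0]
    - [0,0,0,0,0,0]
    - [0,0,0,0,0,0]
    - [0,0,0,0,0,0]

```text
time_s: 10.55
eef_pos: [0.4309, -0.0344, 0.1511]
tcp_rot: [-1.571, 0.297, -1.909]
wrist_force: [-3.0, -0.6, 0.7]
finger_gap: 0.0122
```

```bash
python3 f.py
```

```text
tcp 0.1085 -0.4184 0.1511 F -1.53 2.65 0.75 M 0.46 0.39 0.16 gap 0.012239965195042739 10.55
```

>>> play_rows:
  deltas:
    - [-0.01,0.003,0,0,0,0]
    - [-0.01,0.003,0,0,0,0]
    - [0,0,0,0,0,0]
    - [0,0,0,0,0,0]
    - [0,0,0,0,0,0]

```text
time_s: 11.05
eef_pos: [0.4312, -0.0335, 0.1511]
tcp_rot: [-1.571, 0.296, -1.909]
wrist_force: [-4.6, -3.3, 1.0]
finger_gap: 0.0119
```

```bash
python3 f.py
```

```text
tcp 0.1094 -0.4184 0.1511 F -4.66 3.24 1.0 M 0.59 0.77 0.16 gap 0.011886012161097878 11.05
```

```bash
python3 snap.py 10 wrist top scene;python3 - <<'E'
from h import *
a=cv2.imread("pics/wrist10.png")[200:320,250:390];cv2.imwrite("pics/w10c.png",cv2.resize(a,None,fx=5,fy=5,interpolation=3))
w=dict(np.load("wrist10.npz"));T=w.pop("T")
ex=np.array([.3272,.9449,0])
for r in (268,270,275): print(r,[(plane(w,320,r,z,T)@ex).round(4) for z in (.155,.158,.1675)])
E
python3 f.py
```

```text
{'time_s': 11.05, 'q': [-0.3164, 0.2628, 2.1334, 0.4258, 0.7852, -0.2872], 'eef_pos': [0.4312, -0.0335, 0.1511], 'tcp_rot': [-1.5708, 0.2964, -1.9094], 'wrist_force': [-4.5831, -3.3395, 0.9961], 'ft_torque': [-0.5349, 0.8082, 0.1606], 'finger_gap': 0.0119}
268 [np.float64(0.1271), np.float64(0.1273), np.float64(0.128)]
270 [np.float64(0.1262), np.float64(0.1264), np.float64(0.1272)]
275 [np.float64(0.1239), np.float64(0.1242), np.float64(0.125)]
tcp 0.1095 -0.4185 0.1511 F -4.31 3.22 1.65 M 0.56 0.77 0.22 gap 0.01173398917009518 11.2
```

View pics/w10c.png

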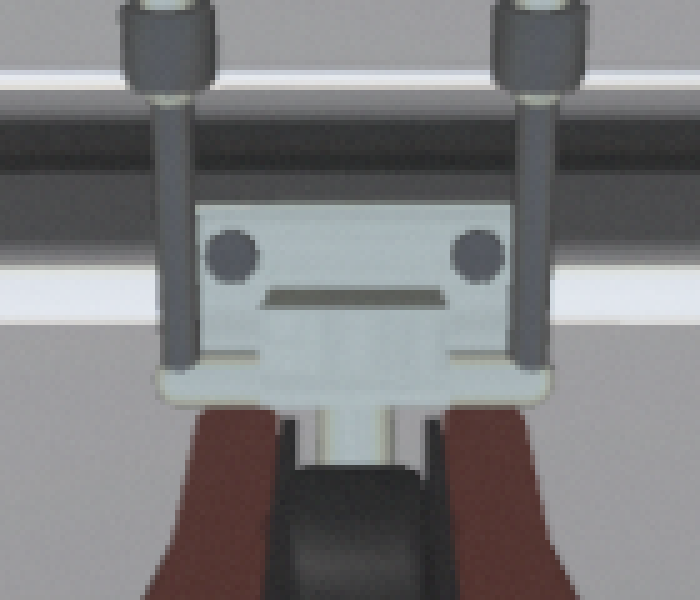

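>>> play_rows:
  deltas:
    - [-0.01,0.003,0,0,0,0]
    - [0,0,0,0,0,0]
    - [0,0,0,0,0,0]
    - [0,0,0,0,0,0]
    - [0,0,0,0,0,0]

```text
time_s: 11.7
eef_pos: [0.4314, -0.0331, 0.1511]
tcp_rot: [-1.571, 0.296, -1.909]
wrist_force: [-4.0, -3.2, 0.5]
finger_gap: 0.0113
```

```bash
python3 f.py
```

```text
tcp 0.1099 -0.4185 0.1511 F -4.36 2.75 0.49 M 0.49 0.93 0.19 gap 0.011312813122636208 11.7
```

>>> play_rows:
  deltas:
    - [-0.01,0.003,0,0,0,0]
    - [0,0,0,0,0,0]
    - [0,0,0,0,0,0]
    - [0,0,0,0,0,0]

```text
time_s: 12.1
eef_pos: [0.4316, -0.0327, 0.1511]
tcp_rot: [-1.57, 0.296, -1.909]
wrist_force: [-4.5, -4.4, 1.4]
finger_gap: 0.0117
```

```bash
python3 f.py; python3 -c "
from station import manip
for i in range(6):
  manip.read_camera('top')
  import h,numpy as np
  f=manip.get_state()['wrist_force'];print(np.round([f@[.3272,.9449,0],f@[-.9449,.3272,0],f[2]],2))"
```

```text
tcp 0.1103 -0.4185 0.1511 F -5.59 2.83 1.38 M 0.5 1.05 0.26 gap 0.011709284616828993 12.1
[-5.48  2.56  0.91]
[-5.01  3.2   0.38]
[-4.86  3.18  1.03]
[-5.89  2.86  1.22]
[-6.22  2.19  0.72]
[-5.78  3.15  0.92]
```

>>> play_rows:
  deltas:
    - [-0.003,0.001,0,0,0,0]
    - [0,0,0,0,0,0]
    - [0,0,0,0,0,0]
    - [0,0,0,0,0,0]
    - [0,0,0,0,0,0]
    - [0,0,0,0,0,0]
    - [0,0,0,0,0,0]
    - [0,0,0,0,0,0]
    - [0,0,0,0,0,0]
    - [0,0,0,0,0,0]
    - [0,0,0,0,0,0]
    - [0,0,0,0,0,0]
    - [0,0,0,0,0,0]
    - [0,0,0,0,0,0]
    - [0,0,0,0,0,0]
    - [0,0,0,0,0,0]
    - [0,0,0,0,0,0]
    - [0,0,0,0,0,0]
    - [0,0,0,0,0,0]
    - [0,0,0,0,0,0]

```text
time_s: 14.4
eef_pos: [0.4316, -0.0326, 0.1511]
tcp_rot: [-1.571, 0.296, -1.909]
wrist_force: [-6.0, -4.5, 1.2]
finger_gap: 0.0115
```

```bash
python3 f.py; python3 -c "
from station import manip
import numpy as np
for i in range(10):
  manip.read_camera('top')
  f=manip.get_state()['wrist_force'];print(np.round([f@[.3272,.9449,0],f@[-.9449,.3272,0],f[2]],2))"; python3 snap.py 11 wrist scene
```

```text
tcp 0.1104 -0.4185 0.1511 F -6.23 4.2 1.24 M 0.58 1.1 0.23 gap 0.011546941557277935 14.4
[-6.09  2.86  1.42]
[-6.6   3.54  1.67]
[-6.36  2.48  1.94]
[-6.89  3.    2.11]
[-6.09  2.37  1.98]
[-6.62  3.31  1.7 ]
[-5.98  2.89  0.94]
[-5.2   2.84  1.99]
[-5.69  2.65  1.21]
[-6.18  2.89  1.3 ]
{'time_s': 14.9, 'q': [-0.3138, 0.2629, 2.1333, 0.4255, 0.7843, -0.2847], 'eef_pos': [0.4316, -0.0326, 0.1511], 'tcp_rot': [-1.5705, 0.2959, -1.9091], 'wrist_force': [-4.7572, -4.8933, 1.3019], 'ft_torque': [-0.9118, 0.9048, 0.2413], 'finger_gap': 0.0117}
```

View pics/wrist11.png

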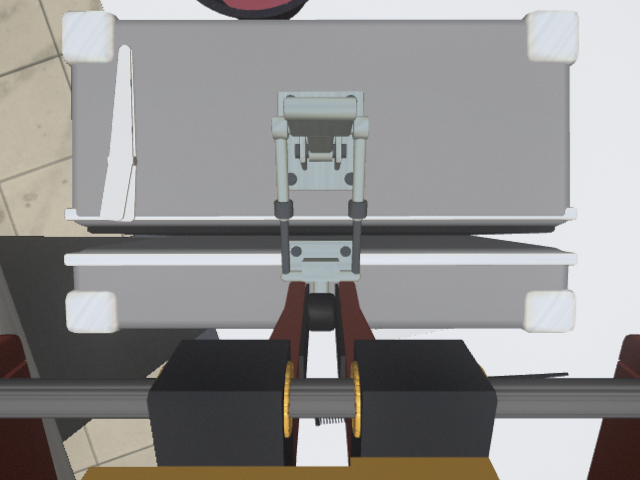

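>>> play_rows:
  deltas:
    - [0.01,-0.003,0,0,0,0]
    - [0.01,-0.003,0,0,0,0]
    - [0.01,-0.003,0,0,0,0]
    - [0,0,0,0,0,0]

```text
time_s: 15.4
eef_pos: [0.4311, -0.0336, 0.1511]
tcp_rot: [-1.571, 0.297, -1.91]
wrist_force: [-2.9, -0.6, -0.3]
finger_gap: 0.0115
```

>>> play_rows:
  deltas:
    - [0,0,0,0,0,0]
    - [0,0,0,0,0,0]
    - [0,0,0,0,0,0]
    - [0,0,0,0,0,0]
  fingers: 30

```text
time_s: 15.8
eef_pos: [0.4316, -0.0338, 0.1513]
tcp_rot: [-1.57, 0.297, -1.909]
wrist_force: [0.6, 0.5, 0.2]
finger_gap: 0.0296
```

```bash
python3 f.py;python3 snap.py 12 wrist
```

```text
tcp 0.1093 -0.4189 0.1513 F 0.63 -0.39 0.22 M 0.06 0.2 0.01 gap 0.029550443607737873 15.8
{'time_s': 15.8, 'q': [-0.317, 0.2628, 2.1329, 0.4263, 0.7853, -0.288], 'eef_pos': [0.4316, -0.0338, 0.1513], 'tcp_rot': [-1.57, 0.2968, -1.9094], 'wrist_force': [0.5724, 0.4735, 0.2182], 'ft_torque': [-0.1655, 0.1189, 0.01], 'finger_gap': 0.0296}
```

View pics/wrist12.png

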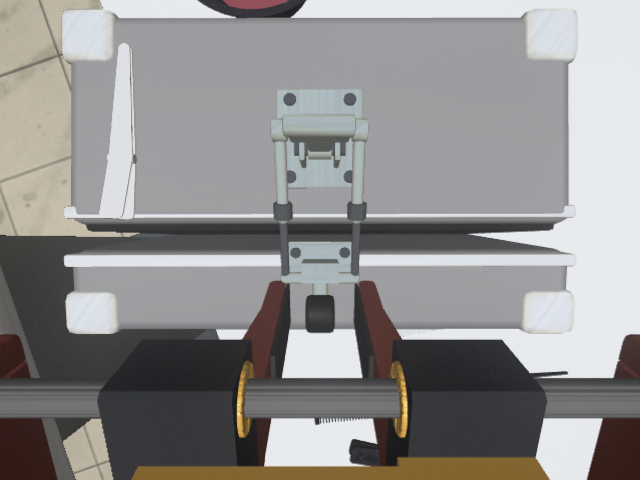

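>>> play_rows:
  deltas:
    - [0,-0.1,0,0,0,0]
    - [0,-0.3,0,0,0,0]
    - [0,-0.4,0,0,0,0]
    - [0,-0.5,0,0,0,-4]
    - [0,-0.3,0,0,0,-4.5]
    - [0,0,0,0,0,-4.5]
    - [0,0,0,0,0,-4]
    - [0,0,0,0,0,0]
    - [0,0,0,0,0,0]

```text
time_s: 16.75
eef_pos: [0.4237, -0.0544, 0.228]
tcp_rot: [-1.571, 0.002, -1.908]
wrist_force: [-0.9, -1.1, 0.3]
finger_gap: 0.0294
```

```bash
python3 f.py;python3 snap.py 13 wrist scene; python3 - <<'E'
import cv2
a=cv2.imread("pics/scene13.png")[165:305,225:400]; cv2.imwrite("pics/sc13.png",cv2.resize(a,None,fx=4.2,fy=4.2,interpolation=3))
a=cv2.imread("pics/wrist13.png")[60:310,220:420];cv2.imwrite("pics/w13c.png",cv2.resize(a,None,fx=2.4,fy=2.4,interpolation=3))
E
```

```text
tcp 0.0873 -0.4181 0.228 F -1.34 0.47 0.29 M 0.08 0.07 -0.02 gap 0.029373940290221272 16.75
{'time_s': 16.75, 'q': [-0.1566, 0.119, 2.0409, 0.0019, 0.9816, 0.1796], 'eef_pos': [0.4237, -0.0544, 0.228], 'tcp_rot': [-1.571, 0.0016, -1.9081], 'wrist_force': [-0.8771, -1.1094, 0.2919], 'ft_torque': [-0.0398, 0.1001, -0.0168], 'finger_gap': 0.0294}
```

View pics/w13c.png

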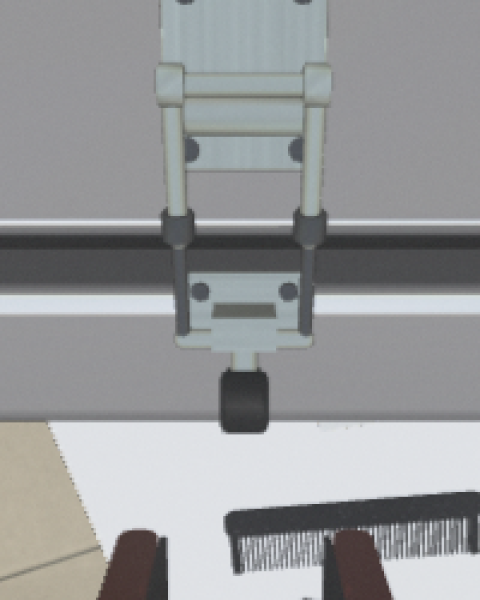

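View pics/sc13.png

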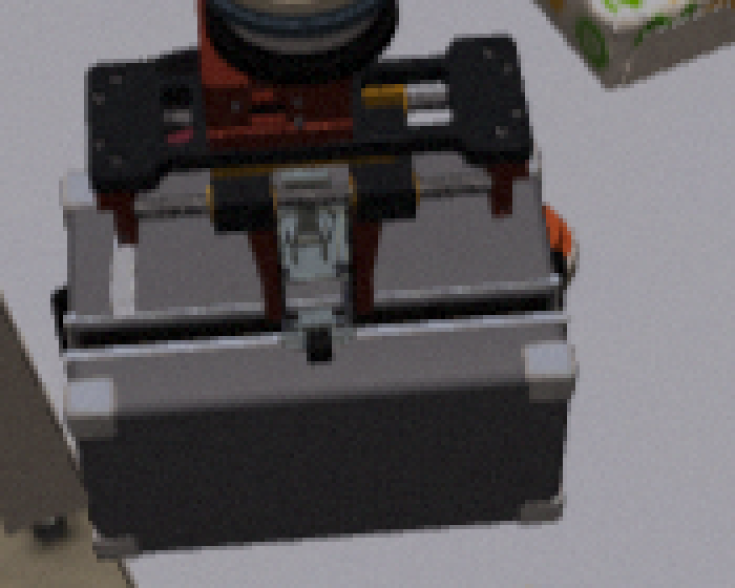

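```bash
python3 - <<'E'
from h import *
w=dict(np.load("wrist13.npz"));T=w.pop("T");s=np.load("scene13.npz")
ex=np.array([.3272,.9449,0]);ey=np.array([-.9449,.3272,0])
x,e=tri([ray(w,321.2,106.7,T),ray(s,299.3,206.7)]);print("roll",x@ex,x@ey,x[2],e)
for z in(.2,.212,.218):print(z,plane(w,321.2,106.7,z,T)@ex)
print("root",[plane(w,321.2,60+83/2.4,z,T)@ex for z in(.175,.182)])
print("seam",[plane(w,320,60+222/2.4,.151,T)@ex], "cb",plane(w,320,60+340/2.4,.155,T)@ex)
print("pads px", 60+530/2.4, [plane(w,320,60+530/2.4,.228,T)@ex])
E
```

```text
roll 0.17566753990395903 -0.42043143158755986 0.2070574455155699 [np.float64(0.0025168780210522786), np.float64(0.0025168780210522517)]
0.2 0.1760473027635746
0.212 0.1755615428172799
0.218 0.17531866284413256
root [np.float64(0.18309444695981852), np.float64(0.18261435586441288)]
seam [np.float64(0.1515840398206328)] cb 0.12191033406766663
pads px 280.83333333333337 [np.float64(0.09963539570230379)]
```

>>> play_rows:
  deltas:
    - [0,0,0,0,0,0]
    - [-0.1,0,0,0,0,0]
    - [-0.2,0,0,0,0,0]
    - [-0.25,0.1,0,0,0,0]
    - [-0.25,0.15,0,0,0,0]
    - [-0.25,0.15,0,0,0,0]
    - [-0.2,0.1,0,0,0,0]
    - [-0.08,0,0,0,0,0]
    - [0,0,0,0,0,0]
    - [0,0,0,0,0,0]
  fingers: 0

```text
time_s: 17.85
eef_pos: [0.4459, 0.0079, 0.203]
tcp_rot: [-1.571, -0.0, -1.909]
wrist_force: [-0.4, 0.1, 0.3]
finger_gap: 0.0002
```

```bash
python3 f.py;python3 snap.py 14 wrist
```

```text
tcp 0.1534 -0.4187 0.203 F -0.05 0.37 0.25 M 0.08 0.1 -0.02 gap 0.00024787789860004634 17.85
{'time_s': 17.85, 'q': [-0.0088, 0.1866, 2.028, -0.0002, 0.9269, 0.3295], 'eef_pos': [0.4459, 0.0079, 0.203], 'tcp_rot': [-1.5707, -0.0001, -1.909], 'wrist_force': [-0.3663, 0.0702, 0.2501], 'ft_torque': [-0.0714, 0.1133, -0.0162], 'finger_gap': 0.0002}
```

View pics/wrist14.png

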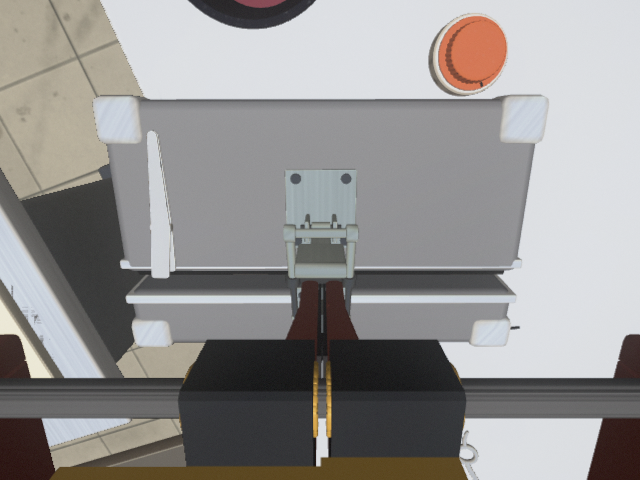

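>>> play_rows:
  deltas:
    - [-0.05,0,0,0,0,0]
    - [-0.06,0,0,0,0,0]
    - [-0.06,0,0,0,0,0]
    - [-0.06,0,0,0,0,0]
    - [-0.06,0,0,0,0,0]
    - [0,0,0,0,0,0]

```text
time_s: 18.5
eef_pos: [0.4508, 0.0218, 0.203]
tcp_rot: [-1.571, 0.0, -1.909]
wrist_force: [-0.2, -2.4, 0.3]
finger_gap: 0.0006
```

```bash
python3 f.py;python3 snap.py 15 wrist
```

```text
tcp 0.1681 -0.4188 0.203 F -2.31 -0.55 0.35 M -0.02 0.3 -0.03 gap 0.000607134818905576 18.5
{'time_s': 18.5, 'q': [0.0221, 0.1947, 2.0175, -0.0001, 0.9292, 0.3604], 'eef_pos': [0.4508, 0.0218, 0.203], 'tcp_rot': [-1.5706, 0.0, -1.9091], 'wrist_force': [-0.238, -2.3662, 0.348], 'ft_torque': [-0.2924, 0.0756, -0.0311], 'finger_gap': 0.0006}
```

View pics/wrist15.png

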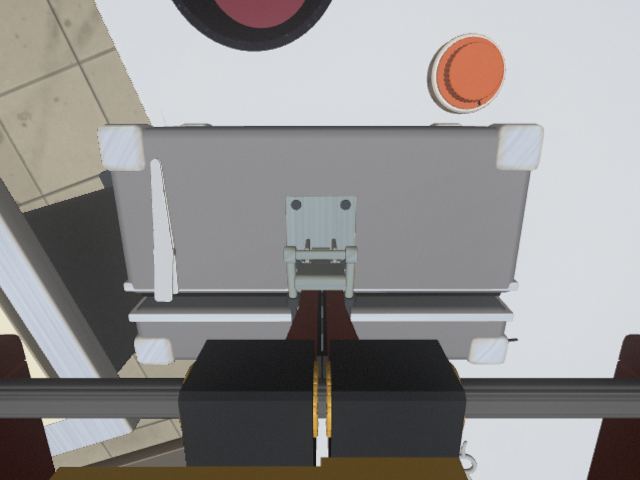

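>>> play_rows:
  deltas:
    - [-0.04,0,0,0,0,0]
    - [-0.04,0,0,0,0,0]
    - [-0.04,0,0,0,0,0]
    - [-0.04,0,0,0,0,0]
    - [0,0,0,0,0,0]

```text
time_s: 19.05
eef_pos: [0.453, 0.0293, 0.2026]
tcp_rot: [-1.572, -0.0, -1.909]
wrist_force: [0.6, -2.1, -2.9]
finger_gap: 0.0006
```

```bash
python3 f.py
```

```text
tcp 0.1759 -0.4185 0.2026 F -1.82 -1.31 -2.92 M -0.08 0.58 0.01 gap 0.0005591121119898947 19.05
```

>>> play_rows:
  deltas:
    - [-0.04,0.004,0,0,0,0]
    - [-0.04,0.004,0,0,0,0]
    - [0,0,0,0,0,0]

```text
time_s: 19.35
eef_pos: [0.4543, 0.033, 0.2024]
tcp_rot: [-1.571, -0.0, -1.909]
wrist_force: [-1.4, -3.2, -1.5]
finger_gap: 0.0006
```

```bash
python3 f.py;python3 snap.py 16 wrist
```

```text
tcp 0.1799 -0.4185 0.2024 F -3.45 0.33 -1.46 M 0.14 0.76 0.01 gap 0.0005512293635265437 19.35
{'time_s': 19.35, 'q': [0.0465, 0.2024, 2.009, 0.0, 0.9309, 0.385], 'eef_pos': [0.4543, 0.033, 0.2024], 'tcp_rot': [-1.5715, -0.0003, -1.9093], 'wrist_force': [-1.4442, -3.1548, -1.4589], 'ft_torque': [-0.6722, 0.3781, 0.0147], 'finger_gap': 0.0006}
```

View pics/wrist16.png

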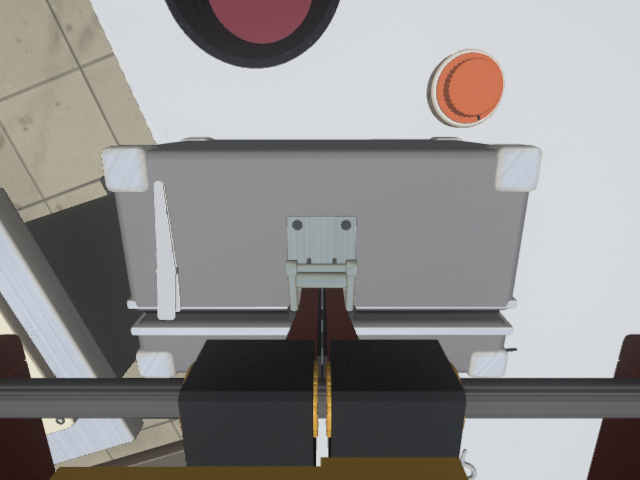

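>>> play_rows:
  deltas:
    - [-0.04,0.004,0,0,0,0]
    - [-0.04,0.006,0,0,0,0]
    - [-0.04,0.008,0,0,0,0]
    - [0,0,0,0,0,0]

```text
time_s: 19.8
eef_pos: [0.4567, 0.0388, 0.2016]
tcp_rot: [-1.571, 0.0, -1.909]
wrist_force: [-1.1, -3.3, -0.9]
finger_gap: 0.0004
```

```bash
python3 f.py
```

```text
tcp 0.1861 -0.4189 0.2016 F -3.46 -0.05 -0.92 M 0.11 0.69 0.02 gap 0.00037712835043080814 19.8
```

>>> play_rows:
  deltas:
    - [-0.04,0.012,0,0,0,0]
    - [-0.04,0.016,0,0,0,0]
    - [-0.02,0.01,0,0,0,0]
    - [0,0,0,0,0,0]

```text
time_s: 20.2
eef_pos: [0.4585, 0.0435, 0.1998]
tcp_rot: [-1.571, 0.0, -1.909]
wrist_force: [-0.5, -2.8, -0.0]
finger_gap: 0.0003
```

```bash
python3 f.py;python3 snap.py 17 wrist scene
```

```text
tcp 0.1912 -0.419 0.1998 F -2.82 -0.41 -0.01 M 0.03 0.62 0.01 gap 0.0003439000669028476 20.2
{'time_s': 20.2, 'q': [0.0687, 0.2134, 2.002, 0.0003, 0.9258, 0.4071], 'eef_pos': [0.4585, 0.0435, 0.1998], 'tcp_rot': [-1.5705, 0.0004, -1.9093], 'wrist_force': [-0.5343, -2.801, -0.0144], 'ft_torque': [-0.5746, 0.2314, 0.0064], 'finger_gap': 0.0003}
```

View pics/wrist17.png

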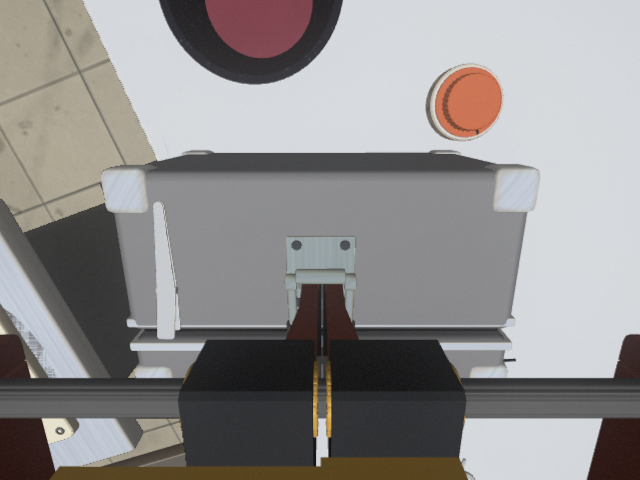

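```bash
python3 - <<'E'
from h import *
ex=np.array([.3272,.9449,0])
for t in (14,15,16,17):
    w=dict(np.load(f"wrist{t}.npz"));T=w.pop("T")
    g=w["frame"][:,215:265].astype(int).sum(2).mean(1)/3
    lines=[(r,g[r]) for r in range(255,365) if g[r]>g[r-1] and g[r]>=g[r+1] and g[r]>150]
    print(t,[(r,round(float(plane(w,240,r,.15,T)@ex),4)) for r,_ in lines])
a=cv2.imread("pics/wrist17.png")[220:360,240:400];cv2.imwrite("pics/w17c.png",cv2.resize(a,None,fx=4,fy=4,interpolation=3))
E
```

```text
14 [(267, 0.1523), (301, 0.1299)]
15 [(290, 0.1521), (319, 0.1323)]
16 [(307, 0.1526), (333, 0.1344)]
17 [(326, 0.1523)]
```

View pics/w17c.png

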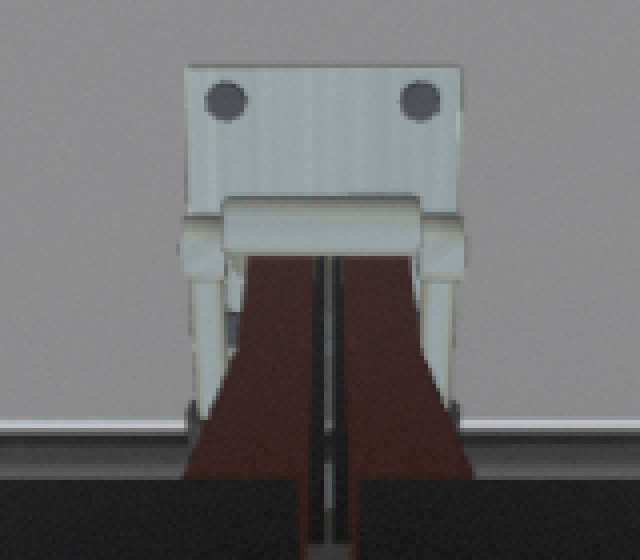

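>>> play_rows:
  deltas:
    - [-0.036,0.02,0,0,0,0]
    - [-0.036,0.024,0,0,0,0]
    - [-0.036,0.025,0,0,0,0]
    - [-0.036,0.025,0,0,0,0]
    - [0,0,0,0,0,0]

```text
time_s: 20.8
eef_pos: [0.4609, 0.0504, 0.1949]
tcp_rot: [-1.571, 0.0, -1.909]
wrist_force: [-0.9, -1.7, 0.3]
finger_gap: 0.0002
```

```bash
python3 f.py
```

```text
tcp 0.1985 -0.419 0.1949 F -1.94 0.27 0.25 M 0.03 0.48 -0.01 gap 0.00018908365221476803 20.8
```

>>> play_rows:
  deltas:
    - [-0.03,0.028,0,0,0,0]
    - [-0.027,0.029,0,0,0,0]
    - [0,0,0,0,0,0]

```text
time_s: 21.1
eef_pos: [0.4618, 0.053, 0.1921]
tcp_rot: [-1.571, 0.0, -1.909]
wrist_force: [0.3, -1.5, 0.5]
finger_gap: 0.0004
```

```bash
python3 f.py
```

```text
tcp 0.2012 -0.419 0.1921 F -1.32 -0.76 0.48 M 0.07 0.36 0.02 gap 0.00035049131787463056 21.1
```

```bash
python3 snap.py 18 wrist scene top; python3 - <<'E'
from h import *
a=cv2.imread("pics/scene18.png")[165:305,225:400]; cv2.imwrite("pics/sc18.png",cv2.resize(a,None,fx=4.2,fy=4.2,interpolation=3))
a=cv2.imread("pics/wrist18.png")[220:360,220:420];cv2.imwrite("pics/w18c.png",cv2.resize(a,None,fx=3.8,fy=3.8,interpolation=3))
E
```

```text
{'time_s': 21.1, 'q': [0.0885, 0.2316, 1.9998, 0.0003, 0.9098, 0.427], 'eef_pos': [0.4618, 0.053, 0.1921], 'tcp_rot': [-1.5706, 0.0004, -1.9095], 'wrist_force': [0.2824, -1.4953, 0.4814], 'ft_torque': [-0.3126, 0.1858, 0.0199], 'finger_gap': 0.0004}
```

View pics/sc18.png

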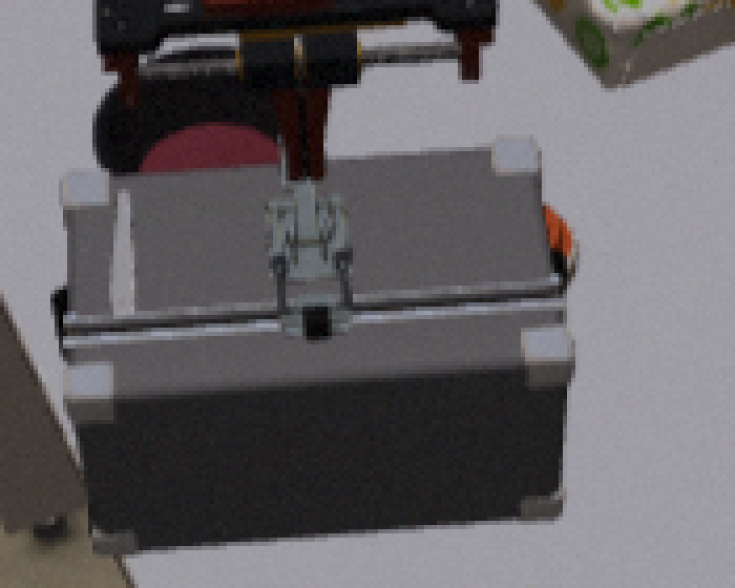

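View pics/w18c.png

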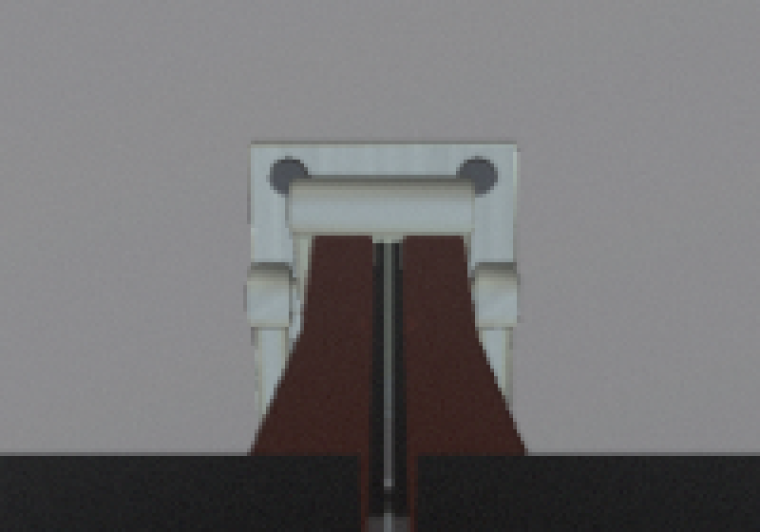

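>>> play_rows:
  deltas:
    - [-0.03,0.032,0,0,0,0]
    - [-0.028,0.034,0,0,0,0]
    - [0,0,0,0,0,0]

```text
time_s: 21.55
eef_pos: [0.4627, 0.0557, 0.1887]
tcp_rot: [-1.571, 0.0, -1.909]
wrist_force: [0.1, -0.5, 0.5]
finger_gap: 0.0003
```

```bash
python3 f.py
```

```text
tcp 0.204 -0.419 0.1887 F -0.42 -0.29 0.51 M -0.02 0.2 -0.02 gap 0.0002811914572721697 21.55
```

>>> play_rows:
  deltas:
    - [-0.024,0.034,0,0,0,0]
    - [-0.022,0.034,0,0,0,0]
    - [0,0,0,0,0,0]

```text
time_s: 21.85
eef_pos: [0.4634, 0.0579, 0.1853]
tcp_rot: [-1.571, 0.0, -1.909]
wrist_force: [0.0, -1.2, -1.0]
finger_gap: 0.0005
```

```bash
python3 f.py
```

```text
tcp 0.2063 -0.4189 0.1853 F -1.15 -0.41 -1.02 M -0.02 0.09 -0.02 gap 0.00048252086168427635 21.85
```

```bash
python3 snap.py 19 wrist scene; python3 - <<'E'
from h import *
a=cv2.imread("pics/scene19.png")[165:305,225:400]; cv2.imwrite("pics/sc19.png",cv2.resize(a,None,fx=4.2,fy=4.2,interpolation=3))
a=cv2.imread("pics/wrist19.png")[220:360,220:420];cv2.imwrite("pics/w19c.png",cv2.resize(a,None,fx=3.8,fy=3.8,interpolation=3))
E
```

```text
{'time_s': 21.85, 'q': [0.0986, 0.2456, 2.0008, 0.0003, 0.8953, 0.437], 'eef_pos': [0.4634, 0.0579, 0.1853], 'tcp_rot': [-1.571, 0.0002, -1.9094], 'wrist_force': [0.0146, -1.2218, -1.0242], 'ft_torque': [-0.0926, 0.0084, -0.0184], 'finger_gap': 0.0005}
```

View pics/sc19.png

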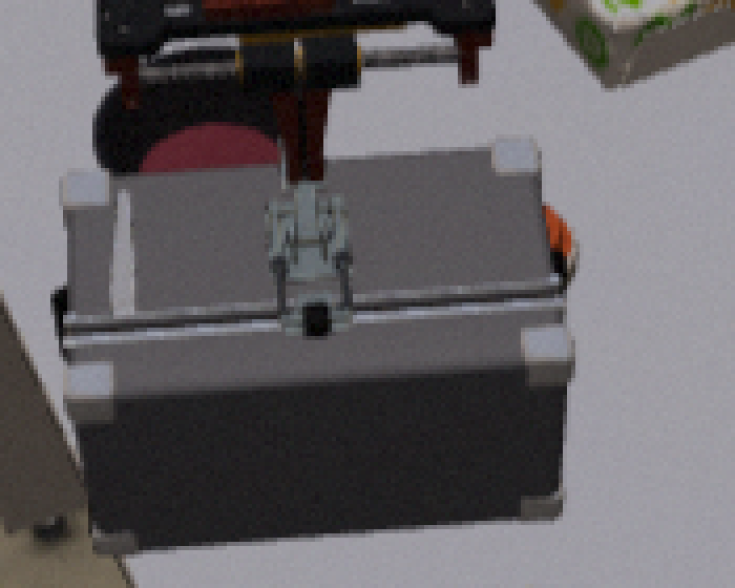

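View pics/w19c.png

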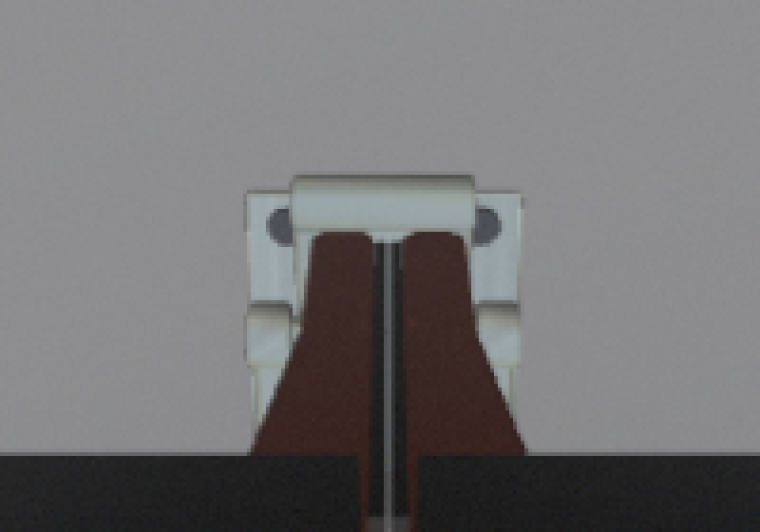

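>>> play_rows:
  deltas:
    - [-0.018,0.036,0,0,0,0]
    - [-0.018,0.036,0,0,0,0]
    - [0,0,0,0,0,0]

```text
time_s: 22.25
eef_pos: [0.4639, 0.0595, 0.1816]
tcp_rot: [-1.571, -0.0, -1.909]
wrist_force: [-0.0, -0.1, 0.2]
finger_gap: 0.0006
```

```bash
python3 f.py
```

```text
tcp 0.208 -0.4188 0.1816 F -0.06 0.01 0.22 M 0.01 0.15 0.04 gap 0.0006389272537489247 22.25
```

>>> play_rows:
  deltas:
    - [-0.014,0.036,0,0,0,0]
    - [-0.012,0.036,0,0,0,0]
    - [0,0,0,0,0,0]

```text
time_s: 22.55
eef_pos: [0.4642, 0.0606, 0.178]
tcp_rot: [-1.571, -0.0, -1.909]
wrist_force: [-0.0, 0.1, 0.3]
finger_gap: 0.0002
```

```bash
python3 f.py; python3 snap.py 20 wrist scene; python3 - <<'E'
from h import *
a=cv2.imread("pics/scene20.png")[165:305,225:400]; cv2.imwrite("pics/sc20.png",cv2.resize(a,None,fx=4.2,fy=4.2,interpolation=3))
a=cv2.imread("pics/wrist20.png")[220:360,220:420];cv2.imwrite("pics/w20c.png",cv2.resize(a,None,fx=3.8,fy=3.8,interpolation=3))
E
```

```text
tcp 0.2092 -0.4188 0.178 F 0.08 0.08 0.31 M 0.04 0.1 0.06 gap 0.0002273994634949072 22.55
{'time_s': 22.55, 'q': [0.1045, 0.2591, 2.0037, 0.0, 0.8793, 0.443], 'eef_pos': [0.4642, 0.0606, 0.178], 'tcp_rot': [-1.5712, -0.0002, -1.9093], 'wrist_force': [-0.0456, 0.0994, 0.3097], 'ft_torque': [-0.0818, 0.0727, 0.0582], 'finger_gap': 0.0002}
```

View pics/sc20.png

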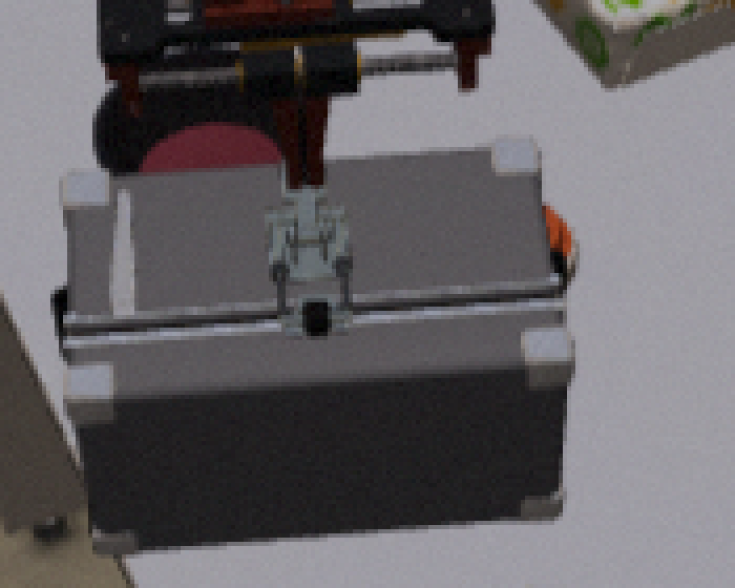

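View pics/w20c.png

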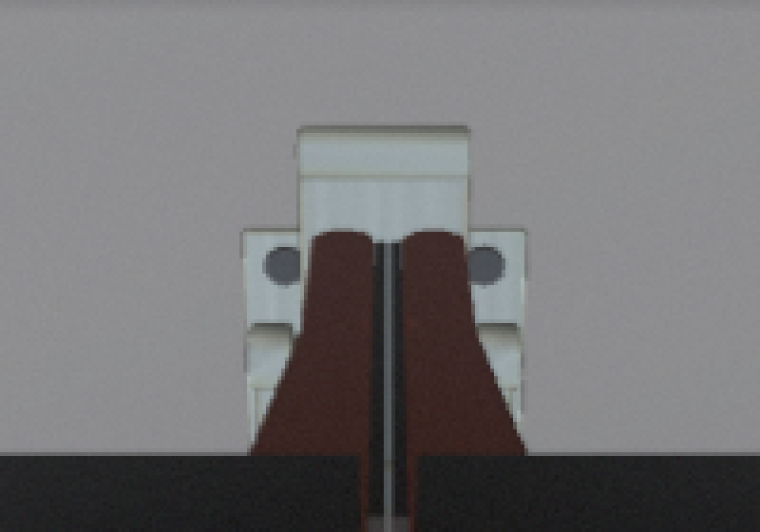

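>>> play_rows:
  deltas:
    - [0,-0.1,0,0,0,0]
    - [0,-0.3,0,0,0,0]
    - [0.1,-0.5,0,0,0,0]
    - [0.4,-0.5,0,0,0,0]
    - [0.5,-0.5,0,0,0,0]
    - [0.4,-0.3,0,0,0,0]
    - [0,0,0,0,0,0]
    - [0,0,0,0,0,0]

```text
time_s: 23.45
eef_pos: [0.4412, -0.0055, 0.2885]
tcp_rot: [-1.57, 0.001, -1.911]
wrist_force: [0.3, -0.0, 0.2]
finger_gap: 0.0003
```

```bash
python3 f.py; python3 snap.py 21 wrist scene top; python3 - <<'E'
from h import *
a=cv2.imread("pics/scene21.png")[165:305,225:400]; cv2.imwrite("pics/sc21.png",cv2.resize(a,None,fx=4.2,fy=4.2,interpolation=3))
a=cv2.imread("pics/wrist21.png")[50:300,220:420];cv2.imwrite("pics/w21c.png",cv2.resize(a,None,fx=2.4,fy=2.4,interpolation=3))
E
```

```text
tcp 0.1392 -0.4187 0.2885 F 0.07 -0.25 0.18 M 0.09 0.02 -0.02 gap 0.0002946683454997665 23.45
{'time_s': 23.45, 'q': [-0.0395, 0.0618, 1.948, 0.0003, 1.1307, 0.3002], 'eef_pos': [0.4412, -0.0055, 0.2885], 'tcp_rot': [-1.5698, 0.0006, -1.9107], 'wrist_force': [0.2636, -0.0147, 0.1756], 'ft_torque': [0.015, 0.0936, -0.0206], 'finger_gap': 0.0003}
```

View pics/sc21.png

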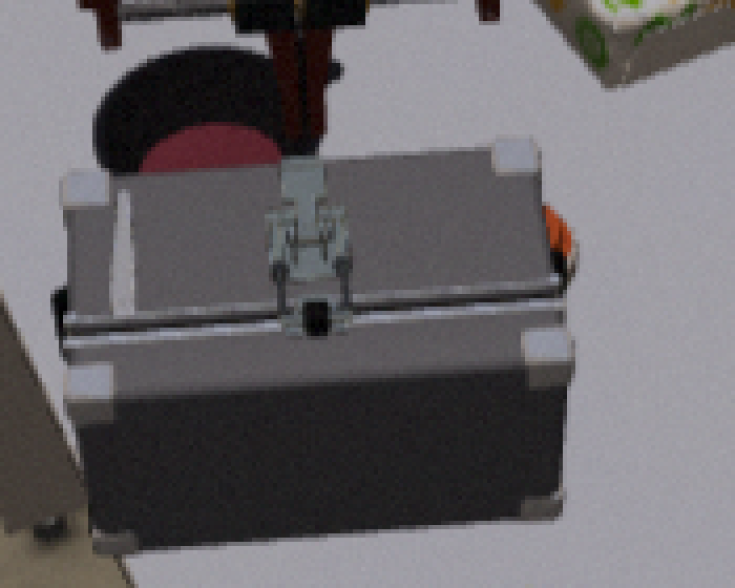

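View pics/wrist21.png

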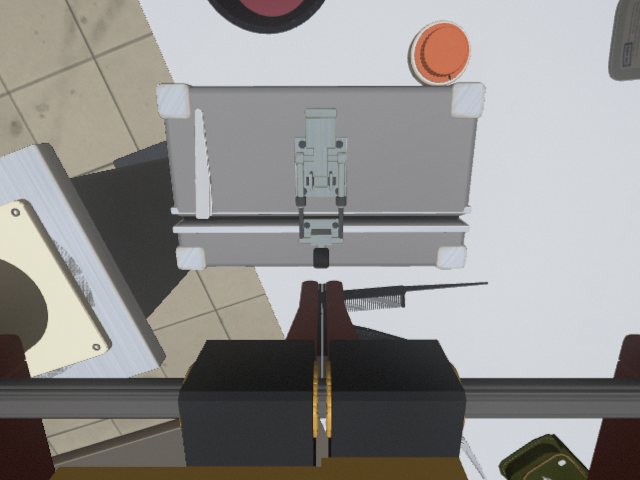

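```bash
python3 - <<'E'
from h import *
ex=np.array([.3272,.9449,0])
for t,c in ((1,(215,265)),(21,(220,280))):
    w=dict(np.load(f"wrist{t}.npz"));T=w.pop("T")
    g=w["frame"][:,c[0]:c[1]].astype(int).sum(2).mean(1)/3
    print(t,[(r,round(float(plane(w,250,r,.15,T)@ex),4)) for r in range(190,245) if g[r]>g[r-1] and g[r]>=g[r+1] and g[r]>150])
s=np.load("scene21.npz")
x,e=tri([ray(w,320.5,113,T),ray(s,225+303/4.2,165+162/4.2)]);print("lip",x@ex,x[2],e)
for u in(108,113,118): print(plane(w,320,u,.167,T)@ex)
E
```

```text
1 [(190, 0.1637), (193, 0.1612), (196, 0.1588), (204, 0.1523), (231, 0.1296), (235, 0.1261), (242, 0.1201)]
21 [(213, 0.1518), (231, 0.1368)]
lip 0.22756368013247263 0.1608173583203287 [np.float64(0.0011740539205964396), np.float64(0.001174053920596397)]
0.2307816341786054
0.2274510076732545
0.22409625592338184
```

```bash
python3 -c "
from station import manip
print(manip.close_job())"
```

```text
the job is handed in; nothing more can be done
None
```

The case is fastened and the job is handed in at about 23.5 s of the 67 s limit. No verdict came back, so the results below are from my own checks.

**What I did**
- **Hooking:** I pinched the black knob, lifted the loop over the lip and lowered its crossbar in front of the keeper. On the way down the loop pulled taut, apparently with the lever at its open stop, and loaded the wrist to about 9 N. I eased it off at once and drew the crossbar back under the lip.
- **Catch test:** I held a pull at the knob for about 3 s, starting around 5.5 N and settling near 6.1 N. Readings scattered by about 1 N. There was also a steady sideways force of about 3 N from the grip, which went away when I let go.
- **Closing:** I let go and pushed the lever over with the closed fingertips. Once it was past centre it snapped down on its own, and I did not press it afterwards.

**Last checks**
- **Crossbar:** the images taken during and just after the test pull show it under the keeper's lip. After closing I did not measure it again. I inferred it was still hooked because the lid was held.
- **Lid:** its edge moved in about 7 mm, which puts it at about 0.03 rad, under the 0.066 limit.
- **Lever:** it lies flat, with its lip measured at 161 mm height. Level would be about 165 mm, and the difference is roughly within the camera error.
- **Clearance:** the wrist force was near zero after I backed off, and the gripper was clear of everything.
- **Things round the case:** they looked unmoved in the images, but I did not measure them.

**One thing that did not match:** the pushing force at the wrist stayed at or below about 4 N in my spot readings, well under the 14 N stated. The lid still came in, so I took the hook as engaged.

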